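Tilt the buckle tray to the customers with a wedge and dress it

ROBOT

A 6-joint arm with a two-finger parallel gripper is mounted at the origin on the work surface. World frame = base frame: x ahead of the robot, y to its left, z up, the work surface at z = 0. Lengths are in m, angles in rad, forces in N, time in s.
With the tool pointing down it reaches from about 0.3 to 0.75 m from the base axis. Payload 8.5 kg.
Tool frame: the origin (TCP) lies at the very end of the fingers, on their centre line; the grasp point (between the pads) lies 19 mm behind it; z points along the fingers, x is the direction in which the jaws open and shut, and the axes are right-handed (so a half turn about z gives the same grasp; the last joint's range is limited). The gripper opens to 85 mm and grips with 20 to 120 N. Pads are 22 mm wide; open, the fingers measure 114 mm over their backs; the gripper's body (76 mm by 85 mm) begins 54 mm behind the grasp point. The pads swing forward as they close: fully open they stand 13 mm farther back than shut.
Start: joints at [-1.379, 0.381, 1.297, -0, 1.464, -0.215], TCP at [0.218, -0.505, 0.231] pointing down, gripper open.
Joint ranges: [-3.11, 3.11], [-0.89, 2.33], [0.22, 2.48], [-1.42, 4.56], [0.17, 2.85], [-2.88, 2.88]. Speed limits (rad/s): [2.39, 2.39, 3.14, 3.14, 3.14, 3.14].

INTERFACE

Orientations are given as a unit quaternion [x, y, z, w].
In Python, from plant import monitor, eyes, ticket gives the robot as it stands. The module is installed in compiled form; this text tells all that it offers.
- The arm moves only by the tool apply_moves, never from a script. Its argument "motion" is one flat list of numbers, 7 for each row, row after row: the turn, a rotation vector about the tool's x, y, z in rad, then the shift along the tool's x, y, z in m, then the finger opening in m, from 0 to 0.0854. A call has exactly 10 rows; each row shifts and turns the pose as measured when the row begins, along the tool's axes as they then stand; what a row does not reach is not made up. A row lasts 1/12 s, in which the tool goes at most 41.7 mm and 7.16 degrees, less where a joint would pass 70% of its speed; a pose out of reach is approached as far as the arm can. A call with a gripper value outside its range is refused whole. The fingers move at their own pace and stop on an object; the grip force is fixed at half the most. Time passes only in rows, so rows that do not move let the fingers close, or fill a call up. It gives the time, the measured TCP pose, the force and the opening at its end, in the units of the state.
- monitor.get_obs(): the state, without advancing time (a new reading comes with each control period).
- eyes.camera(name): name is "scene" or "side" or "wrist"; returns the picture (400x640x3 uint8, red, green, blue); there is no depth.
- eyes.camera_params(name): a dict with "intrinsics" (3x3 intrinsics, pixels), "R" (3x3) and "t" (3): a world point X has camera coordinates R X + t; the wrist camera has in their place "tool_from_camera" (4x4, takes a point from camera to tool coordinates, whose origin is the TCP and whose axes are the tool frame's). Camera axes: x right, y down, z forward; pixel columns grow to the right and rows downward; lengths in m; the calibration is good to about 2 mm. A picture is of the moment at which its call begins: read the wrist's pose just before it. camera_params takes no time and is no camera call.
- ticket.hand_in(): hands the job in, once; it reports no verdict.
The state is a dict: "time": time; "joint_positions": joint angles; "qvel": joint speeds; "tau": joint torques, N m; "ee_pos": TCP position; "eef_rot": TCP orientation; "contact_force": force on the tool from outside, world axes, zero at the start; "ft_torque": the same for the moment, N m; "gripper_width": finger opening in m.
Only numpy, scipy, OpenCV 4.12 (cv2) and the standard library are available. Lean on these libraries where they do the work, as an engineer would, in place of code of your own. Each camera call takes 0.05 s, during which the arm holds its last target. There are 200 camera calls.

TASK

Set the dark buckle tray at its selling slope: slide the wooden wedge, thin end first, under the middle of the tray's near edge until the top of that edge is level all along with the red tape on the post, and leave the wedge in there. Then, on the sloped tray, lay the brass buckle flat in the middle compartment and set the green tin upright in the right-hand one, nearest the end away from the post. Leave the blue tin, the hammer and the thread spool where they are.

Things in the scene. Friction and masses are not known exactly. Their poses are not given: they have to be found in the camera images.
- tray: dark wooden tray, loose, 0.9 kg, 160 (x) x 320 (y) x 40 mm high: 32 mm walls on 8 mm corner feet, so an 8 mm gap under its near edge between feet 290 mm apart. Walls 7 mm, three compartments along y, each 146 (x) x 97 (y) mm. Origin: centre, level with the soles. x away from the robot, y left to the post. A fixed 22 mm lip stops its far side; raised, it tips about its far feet.
- tray_edge_left (a point): on top of the 7 mm near wall, mid-thickness, at its left end, beside the post; 40 mm above the counter while the tray stands flat; axes as the tray
- tray_edge_right (a point): on top of the 7 mm near wall, mid-thickness, at its right end; axes as the tray
- place_middle (a point): centre of the floor of the middle compartment (15 mm above the tray's origin; walls rise 25 mm, dividers 21 mm above it); axes as the tray
- place_right (a point): centre of the floor of the right-hand compartment, -y, away from the post; axes as the tray
- place_left (a point): centre of the floor of the left-hand compartment, +y, beside the post, which already holds a black buckle; axes as the tray
- tape_mark (a point): centre of the band of red tape, 6 mm high, round the 20 mm square, 150 mm tall light wooden post, its axis 22 mm beside the left end of the tray's near edge (a like post stands beside the far edge and a brass rail with leather fobs joins them 140 mm up, along the tray's left side); its height differs each time, 50 to 60 mm above the counter; fixed
- wedge_heel (a point): light beech wedge, loose, 0.13 kg, 146 mm long, 44 mm wide. Point: centre of its heel, a block 50 mm long, 33 mm high, to be gripped across its width. x to the thin end, z up. Its top is flat to 25 mm ahead of this point, then falls evenly over 96 mm from 33 mm thick to 5 mm at the thin end, 121 mm ahead. Wood on wood: it stays where left under the tray.
- brass_buckle_center (a point): centre of the brass belt buckle, a rectangular open frame lying flat, 52 mm (x) by 64 mm (y), 8 mm thick (point 4 mm above its underside), bars 9 mm wide, 60 g; z up
- green_tin_center (a point): centre of the round tin of leather balm with green lid, 56 mm across and 26 mm high (point 13 mm above its underside), 90 g; z up along its axis
- black_buckle_center (a point): centre of the black buckle, as the brass one, lying in the left-hand compartment; to stay in it
- wedge: the wedge itself; origin on its underside 51 mm ahead of wedge_heel; axes as there
- brass_buckle: the brass buckle; origin under its centre
- green_tin: the green tin; origin under its centre
- blue_tin: a tin of the same size with a blue lid, standing on the counter, not to be used; origin under its centre
- hammer: hammer lying on the counter to the left of the post; leave alone
- spool: dark wooden thread spool, 38 mm across and 40 mm high, standing at the right; leave alone
Not all that is in view belongs to the job. What is shaped like the green_tin but orange, pink or white is not meant.

How it is judged:
On the way, in this order (a step that is already met when the one before it is completed fails the run):
1. the tray's near edge rests on the wedge, both of its ends level with the red tape within 4 mm (z of tray_edge_left in the frame of tape_mark between -0.004 and 0.004 m and z of tray_edge_right in the frame of tape_mark between -0.004 and 0.004 m and contact force between wedge and tray above 0.5 N), for 0.3 s.
2. the brass buckle lies in the middle compartment and the green tin stands in the right-hand one, both let go (x of brass_buckle_center in the frame of place_middle between -0.05 and 0.05 m and y of brass_buckle_center in the frame of place_middle between -0.026 and 0.026 m and z of brass_buckle_center in the frame of place_middle between -0.002 and 0.022 m and x of green_tin_center in the frame of place_right between -0.05 and 0.05 m and y of green_tin_center in the frame of place_right between -0.026 and 0.026 m and z of green_tin_center in the frame of place_right between -0.002 and 0.022 m and angle between each of brass_buckle, green_tin's own z axis and vertical below 0.25 rad and contact force between the fingers and brass_buckle below 0.05 N and contact force between the fingers and green_tin below 0.05 N), for 0.2 s.
At the end, for the whole second after the job is handed in: Wedge flat on the counter under the middle (60 mm) of the near edge and bearing it; both ends of the edge within 4 mm of the tape's centre height; brass buckle flat in the middle compartment, green tin upright in the right one, black buckle still in the left; all let go and at rest (all of step 1 and x of brass_buckle_center in the frame of place_middle between -0.05 and 0.05 m and y of brass_buckle_center in the frame of place_middle between -0.026 and 0.026 m and z of brass_buckle_center in the frame of place_middle between -0.002 and 0.022 m and x of green_tin_center in the frame of place_right between -0.05 and 0.05 m and y of green_tin_center in the frame of place_right between -0.026 and 0.026 m and z of green_tin_center in the frame of place_right between -0.002 and 0.022 m and angle between each of brass_buckle, green_tin's own z axis and vertical below 0.25 rad and linear speed of each of tray, wedge, brass_buckle, green_tin below 0.01 m/s and angle between wedge's own z axis and vertical below 0.06 rad and height (world z) of wedge_heel below 0.021 m and y of wedge_heel in the frame of place_middle between -0.06 and 0.06 m and y of black_buckle_center in the frame of place_left between -0.04 and 0.04 m and x of black_buckle_center in the frame of place_left between -0.065 and 0.065 m); the robot touches nothing.
It fails at once if the buckle put in the tray before it is raised (distance between brass_buckle_center and place_middle below 0.17 m and x of brass_buckle_center in the frame of place_middle between -0.075 and 0.075 m and y of brass_buckle_center in the frame of place_middle between -0.155 and 0.155 m and z of brass_buckle_center in the frame of place_middle below 0.03 m and contact force between the fingers and brass_buckle below 0.05 N and z of tray_edge_left in the frame of tape_mark below -0.006 m).
It fails at once if the tin put in the tray before it is raised (distance between green_tin_center and place_middle below 0.17 m and x of green_tin_center in the frame of place_middle between -0.075 and 0.075 m and y of green_tin_center in the frame of place_middle between -0.155 and 0.155 m and z of green_tin_center in the frame of place_middle below 0.03 m and contact force between the fingers and green_tin below 0.05 N and z of tray_edge_left in the frame of tape_mark below -0.006 m).
It fails at once if the blue tin, the hammer or the spool is moved more than 25 mm (distance of any of blue_tin, hammer, spool from where it was at the start of the episode above 0.025 m).
It also fails if it takes over 72 s, if anything falls off the work surface, if the arm or the gripper's body presses on something with over 40 N, if the wrist force passes 120 N, or if a joint passes its speed limit or range.

## Working session

There is one attempt and no reset: what is moved stays moved. The work goes in short steps, Python scripts to look and compute and a tool call to move; the robot and the scene stay as the last step left them, time stands still between calls to the robot, and variables do not carry over. Pictures are saved under pics/ and viewed, about 8 in all and at most 12, crops included, and the job is handed in when it is done.

Besides the shell and the picture viewer there is one more tool, called by a JSON object that holds its "method" and its "body", one argument or row to a line. apply_moves: Moves the arm, as the interface text tells. Its arguments: {"type":"object","properties":{"motion":{"type":"array"}},"required":["motion"]}

```bash
mkdir -p pics
cat > h.py <<'E'
import numpy as np, cv2
from plant import monitor, eyes, ticket
from scipy.spatial.transform import Rotation as Ro
def snap(n,f):
    o=monitor.get_obs(); im=eyes.camera(n); cv2.imwrite('pics/'+f,im[:,:,::-1]); return o,im
def cam(n,o=None):
    p=eyes.camera_params(n); K=np.array(p['intrinsics'])
    if 'R' in p: return K,np.array(p['R']),np.array(p['t'])
    T=np.eye(4);T[:3,:3]=Ro.from_quat(o['eef_rot']).as_matrix();T[:3,3]=o['ee_pos']
    W=np.linalg.inv(T@np.array(p['tool_from_camera'])); return K,W[:3,:3],W[:3,3]
def proj(c,X):
    K,R,t=c; q=K@(R@np.array(X,float)+t); return q[:2]/q[2]
def ray(c,u,v,z):
    K,R,t=c; C=-R.T@t; d=R.T@np.linalg.inv(K)@np.array([u,v,1.]); return C+d*(z-C[2])/d[2]
E
python3 - <<'E'
from h import *
for n in ('scene','side','wrist'):
    o,im=snap(n,n+'0.png'); K,R,t=cam(n,o); print(n,K[0,0],K[0,2],K[1,2],(-R.T@t).round(3),R[2].round(2))
print(o)
a=cv2.imread('pics/scene0.png');b=cv2.imread('pics/side0.png')
cv2.imwrite('pics/w.png',cv2.imread('pics/wrist0.png'))
E
```

```text
scene 381.5395424785988 321.56110885243436 199.81570746165582 [ 0.911 -0.501  0.808] [-0.38  0.52 -0.76]
side 386.6473423079253 316.082601689881 196.97246365534542 [-0.168  0.708  0.696] [ 0.59 -0.59 -0.55]
wrist 324.92259346335203 315.5806577964444 207.7203899905126 [ 0.288 -0.474  0.372] [-0.28 -0.12 -0.95]
{'time': 0.1, 'joint_positions': array([-1.37926997e+00,  3.81130846e-01,  1.29812754e+00, -4.68106520e-05,
        1.46360231e+00, -2.15277587e-01]), 'qvel': array([-0.0005757 , -0.0015135 , -0.00273246, -0.00093643,  0.00068252,
        0.00071714]), 'tau': array([ 4.16946423e-03, -4.49221158e+01, -2.31655151e+01, -1.05510364e-04,
        3.64455758e-03, -2.24223925e-06]), 'ee_pos': array([ 0.21757082, -0.50486295,  0.23079169]), 'eef_rot': array([ 8.35368239e-01, -5.49690370e-01, -4.59615451e-04, -4.37357852e-04]), 'contact_force': array([ 0.16103295, -0.29327988,  0.10132448]), 'ft_torque': array([-0.00171063,  0.00900155,  0.02216321]), 'gripper_width': 0.08526880585856667}
```

View pics/scene0.png

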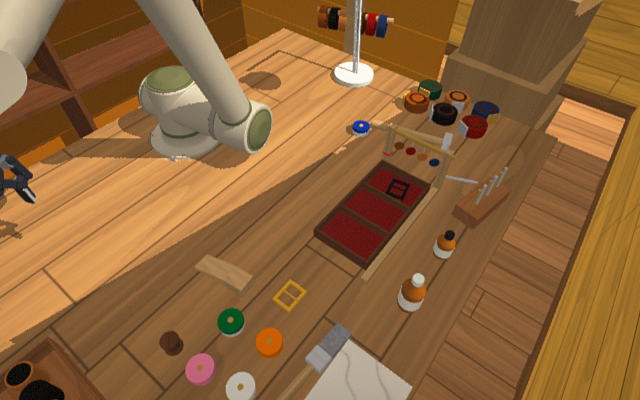

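View pics/side0.png

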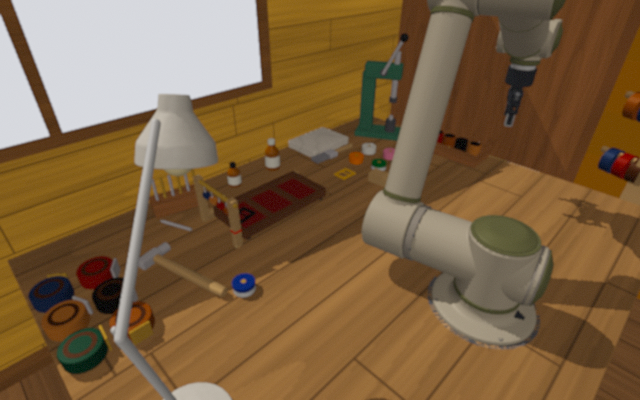

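Scene shows the wedge (222,272), brass buckle (289,295), green tin (231,320) and look-alikes: orange (269,341), pink (200,368), white (240,386), blue tin (361,127); wooden-like spool (171,342). The tray runs from (315,232) to (430,185). Green by lid colour is chosen. The side view shows the post with tape at about (237,240).

Run:
```python
from h import *
a=cv2.imread('pics/scene0.png');b=cv2.imread('pics/side0.png')
A=cv2.resize(a[245:345,180:310],None,fx=3,fy=3,interpolation=cv2.INTER_CUBIC)
B=cv2.resize(a[125:271,305:439],None,fx=3,fy=3,interpolation=cv2.INTER_CUBIC)[:, :400]
C=cv2.resize(b[165:255,190:330],None,fx=2.8,fy=2.8,interpolation=cv2.INTER_CUBIC)
M=np.zeros((600,800,3),np.uint8);M[:300,:390]=A;M[:438,400:800]=B;M[305:305+C.shape[0],:392]=C
cv2.imwrite('pics/m1.png',M)
c=cam('scene')
for n,u,v,z in [('green',231,317,.026),('buckle',289,295,.008),('wedge',222,272,.02),('tl',388,165,.04),('tr',315,232,.04),('blue',361,127,.026),('spool',171,342,.04),('orange',269,341,.026)]: print(n,ray(c,u,v,z).round(3))
```

```text
green [ 0.566 -0.345  0.026]
buckle [ 0.623 -0.224  0.008]
wedge [ 0.468 -0.28   0.02 ]
tl [0.594 0.248 0.04 ]
tr [ 0.575 -0.068  0.04 ]
blue [0.429 0.357 0.026]
spool [ 0.517 -0.457  0.04 ]
orange [ 0.664 -0.332  0.026]
```

View pics/m1.png

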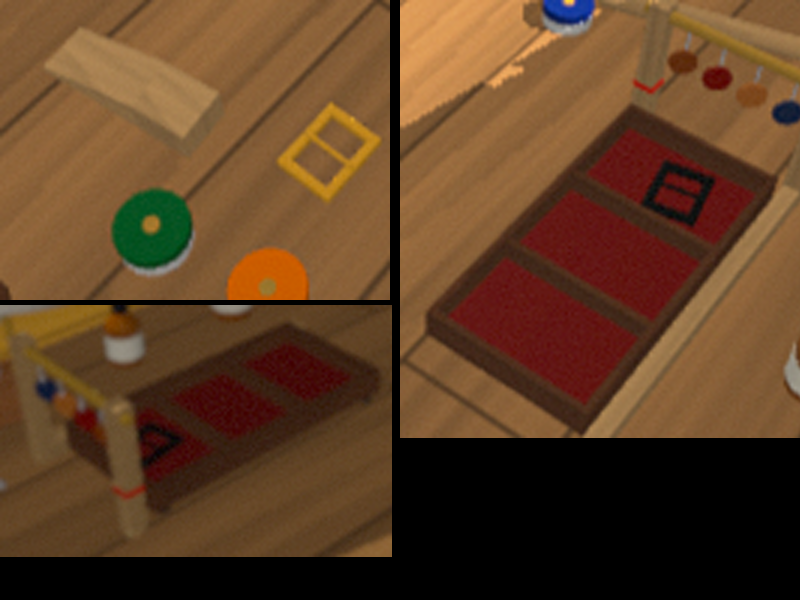

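```bash
cat >> h.py <<'E'
from scipy.optimize import least_squares
def rz(a): return np.array([[np.cos(a),-np.sin(a),0],[np.sin(a),np.cos(a),0],[0,0,1]])
def fit(c,L,px,x0):
    """planar pose (x,y,yaw) of object on the counter from local points L and pixels px"""
    f=lambda p:np.concatenate([proj(c,rz(p[2])@np.array(l)+[p[0],p[1],0])-q for l,q in zip(L,px)])
    r=least_squares(f,x0); return r.x,f(r.x).reshape(-1,2).round(1).tolist()
E
python3 - <<'E'
from h import *
c=cam('scene'); s=cam('side')
A=lambda u,v:np.array([180+u/3,245+v/3]); B=lambda u,v:np.array([305+(u-400)/3,125+v/3])
# wedge: heel end, local x from heel block centre
print('ends',ray(c,*A(200,117),.033),ray(c,*A(63,50),.005))
for y in(0,np.pi/2,np.pi,-np.pi/2):
  w=fit(c,[[-.025,-.022,.033],[-.025,.022,.033],[.121,.022,.005],[.121,-.022,.005]],[A(218,97),A(183,137),A(47,67),A(80,30)],[.47,-.28,y]); print(w)
  w=fit(c,[[-.025,-.022,.033],[-.025,.022,.033],[.121,.022,.005],[.121,-.022,.005]],[A(183,137),A(218,97),A(80,30),A(47,67)],[.47,-.28,y])if 0 else w
t,r=fit(c,[[-.08,.16,.04],[-.08,-.16,.04],[.08,.16,.04]],[B(632,107),B(430,318),B(775,180)],[.65,.09,0]); print('tray',t,r)
P=lambda dx,dy,z:rz(t[2])@np.array([-.0765+dx,.182+dy,z])+[t[0],t[1],0]
print('tape px scene',B(648,90),'side',(235.7,231.4))
for z in(.05,.055,.06,): print(z,proj(c,P(.01,-.01,z)),proj(s,P(-.01,.01,z)))
o=monitor.get_obs();print(Ro.from_quat(o['eef_rot']).as_matrix().round(3)); print(np.array(eyes.camera_params('wrist')['tool_from_camera']).round(3))
E
```

```text
ends [ 0.54065026 -0.27087263  0.033     ] [ 0.39887105 -0.28790389  0.005     ]
(array([ 0.51700441, -0.27297925, -3.03075609]), [[0.7, -0.7], [-0.0, 1.1], [-1.2, 0.2], [0.5, -0.8]])
(array([ 0.51700441, -0.27297925,  3.25242921]), [[0.7, -0.7], [-0.0, 1.1], [-1.2, 0.2], [0.5, -0.8]])
(array([ 0.51700441, -0.27297925,  3.2524292 ]), [[0.7, -0.7], [-0.0, 1.1], [-1.2, 0.2], [0.5, -0.8]])
(array([ 0.51700441, -0.27297925, -3.03075609]), [[0.7, -0.7], [-0.0, 1.1], [-1.2, 0.2], [0.5, -0.8]])
tray [0.65048984 0.09405335 0.01452801] [[-0.9, -0.5], [-0.5, 0.2], [1.4, -0.0]]
tape px scene [387.66666667 155.        ] side (235.7, 231.4)
0.05 [388.06474068 157.33985666] [236.64668079 232.17486632]
0.055 [388.32826628 156.07015655] [236.4370925  230.70176062]
0.06 [388.5936238  154.79163005] [236.226392   229.22083766]
[[ 0.396 -0.918 -0.   ]
 [-0.918 -0.396  0.001]
 [-0.001 -0.    -1.   ]]
[[ 1.     0.001 -0.001 -0.001]
 [-0.     0.952  0.306 -0.077]
 [ 0.001 -0.306  0.952 -0.141]
 [ 0.     0.     0.     1.   ]]
```

Measured: wedge heel ≈ (0.517,-0.273), pointing to -x; tray ≈ (0.650,0.094), yaw 0.015. Move above the wedge for a close look.

```bash
cat >> h.py <<'E'
def plan(x,y,z,phi=None,n=10):
    """print n equal tool-frame steps to TCP x,y,z and yaw phi (deg) of tool x"""
    o=monitor.get_obs(); R=Ro.from_quat(o['eef_rot']).as_matrix(); p=np.array(o['ee_pos'])
    f=np.arctan2(R[1,0],R[0,0]); ph=f if phi is None else np.radians(phi)
    dw=(np.array([x,y,z])-p)/n; df=(ph-f)/n
    tilt=Ro.from_matrix(np.array([[np.cos(f),np.sin(f),0],[np.sin(f),-np.cos(f),0],[0,0,-1]]).T@R).as_rotvec()
    print('at',p.round(4),'phi',np.degrees(f).round(2),'tilt',tilt.round(4),'w',round(o['gripper_width'],4),'F',np.round(o['contact_force'],1),'t',round(o['time'],2))
    for i in range(n):
        a=f+df*i; print([0,0,round(-df,3)]+[round(v,4) for v in (dw[0]*np.cos(a)+dw[1]*np.sin(a), dw[0]*np.sin(a)-dw[1]*np.cos(a), -dw[2])])
        if abs(df)<1e-3: print('x',n); break
E
python3 -c "
from h import *
plan(.5,-.28,.2,-83.6)"
```

```text
at [ 0.2176 -0.5049  0.2309] phi -66.69 tilt [ 0.0002 -0.001   0.    ] w 0.0856 F [-0.4 -0.1 -0.3] t 0.15
[0, 0, np.float64(0.03), np.float64(-0.0095), np.float64(-0.0348), np.float64(0.0031)]
[0, 0, np.float64(0.03), np.float64(-0.0105), np.float64(-0.0345), np.float64(0.0031)]
[0, 0, np.float64(0.03), np.float64(-0.0115), np.float64(-0.0342), np.float64(0.0031)]
[0, 0, np.float64(0.03), np.float64(-0.0125), np.float64(-0.0339), np.float64(0.0031)]
[0, 0, np.float64(0.03), np.float64(-0.0135), np.float64(-0.0335), np.float64(0.0031)]
[0, 0, np.float64(0.03), np.float64(-0.0145), np.float64(-0.0331), np.float64(0.0031)]
[0, 0, np.float64(0.03), np.float64(-0.0155), np.float64(-0.0326), np.float64(0.0031)]
[0, 0, np.float64(0.03), np.float64(-0.0164), np.float64(-0.0321), np.float64(0.0031)]
[0, 0, np.float64(0.03), np.float64(-0.0174), np.float64(-0.0317), np.float64(0.0031)]
[0, 0, np.float64(0.03), np.float64(-0.0183), np.float64(-0.0311), np.float64(0.0031)]
```

{"method": "apply_moves", "body": {
  "motion": [0,0,0.03,-0.0095,-0.035,0.003,0.07,0,0,0.03,-0.0105,-0.0345,0.003,0.07,0,0,0.03,-0.0115,-0.034,0.003,0.07,0,0,0.03,-0.0125,-0.034,0.003,0.07,0,0,0.03,-0.0135,-0.0335,0.003,0.07,0,0,0.03,-0.0145,-0.033,0.003,0.07,0,0,0.03,-0.0155,-0.0325,0.003,0.07,0,0,0.03,-0.0165,-0.032,0.003,0.07,0,0,0.03,-0.0175,-0.0315,0.003,0.07,0,0,0.03,-0.0185,-0.031,0.003,0.07]
}}

```text
time: 0.98
ee_pos: [0.5082, -0.2769, 0.1972]
eef_rot: [0.735, -0.678, -0.002, 0.0]
contact_force: [1.1, -0.1, 0.5]
gripper_width: 0.07
```

Run:
```python
from h import *
o,im=snap('wrist','w1.png'); o=monitor.get_obs(); print(o['ee_pos'],o['qvel'].round(3))
np.save('w1.npy',np.r_[o['ee_pos'],o['eef_rot']])
plan(.517,-.273,.12,-83.6)
```

```text
[ 0.51205079 -0.2726208   0.19628466] [-0.08  -0.029  0.054 -0.013 -0.008 -0.211]
at [ 0.5121 -0.2726  0.1963] phi -85.24 tilt [-0.0018 -0.0055 -0.    ] w 0.0698 F [ 0.1  5.4 -1.9] t 1.03
[0, 0, np.float64(-0.003), np.float64(0.0001), np.float64(-0.0005), np.float64(0.0076)]
[0, 0, np.float64(-0.003), np.float64(0.0001), np.float64(-0.0005), np.float64(0.0076)]
[0, 0, np.float64(-0.003), np.float64(0.0001), np.float64(-0.0005), np.float64(0.0076)]
[0, 0, np.float64(-0.003), np.float64(0.0001), np.float64(-0.0005), np.float64(0.0076)]
[0, 0, np.float64(-0.003), np.float64(0.0001), np.float64(-0.0005), np.float64(0.0076)]
[0, 0, np.float64(-0.003), np.float64(0.0001), np.float64(-0.0005), np.float64(0.0076)]
[0, 0, np.float64(-0.003), np.float64(0.0001), np.float64(-0.0005), np.float64(0.0076)]
[0, 0, np.float64(-0.003), np.float64(0.0001), np.float64(-0.0005), np.float64(0.0076)]
[0, 0, np.float64(-0.003), np.float64(0.0001), np.float64(-0.0005), np.float64(0.0076)]
[0, 0, np.float64(-0.003), np.float64(0.0001), np.float64(-0.0005), np.float64(0.0076)]
```

View pics/w1.png

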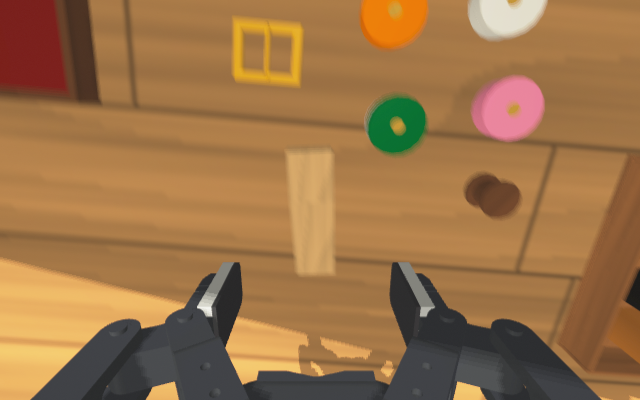

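Wrist view: wedge heel end on top (286–334,150), thin end (300–335,275); green tin (397,124), clearly distinct from orange (394,15), pink (509,107), white (507,10); brass buckle (267,52).

Run:
```python
from h import *
o=dict(ee_pos=[.5082,-.2769,.1972],eef_rot=np.array([.735,-.678,-.002,0])); c=cam('wrist',o)
print(fit(c,[[-.025,.022,.033],[-.025,-.022,.033],[.121,.022,.005],[.121,-.022,.005]],[(334,150),(286,150),(335,274),(300,275)],[.51,-.27,3.2]))
print(fit(c,[[-.025,-.022,.033],[-.025,.022,.033],[.121,-.022,.005],[.121,.022,.005]],[(334,150),(286,150),(335,274),(300,275)],[.51,-.27,3.2]))
print('tin',ray(c,397,124,.026),'buckle',ray(c,267,52,.008),[ray(c,*q,.008).round(3) for q in[(234,17),(302,25),(299,86),(233,80)]])
```

```text
(array([ 0.51741579, -0.27100095,  3.26920995]), [[-0.3, -0.7], [0.7, 1.5], [1.3, -0.8], [-1.8, -0.3]])
(array([ 0.51640406, -0.27072387,  3.27770553]), [[-47.9, 2.8], [47.1, 0.2], [-36.2, 1.5], [36.8, -1.2]])
tin [ 0.57219863 -0.34651611  0.026     ] buckle [ 0.62570942 -0.22092115  0.008     ] [array([ 0.652, -0.19 ,  0.008]), array([ 0.65 , -0.252,  0.008]), array([ 0.599, -0.252,  0.008]), array([ 0.599, -0.19 ,  0.008])]
```

{"method": "apply_moves", "body": {
  "motion": [0,0,-0.0035,0,-0.0005,0.0172,0.07,0,0,-0.0035,0,-0.0005,0.0172,0.07,0,0,-0.0035,0,-0.0005,0.0172,0.07,0,0,-0.0035,0,-0.0005,0.0172,0.07,0,0,-0.0035,0,-0.0005,0.0172,0.07,0,0,-0.0035,0,-0.0005,0.0172,0.07,0,0,-0.0035,0,-0.0005,0.0172,0.07,0,0,-0.0035,0,-0.0005,0.0172,0.07,0,0,-0.0035,0,-0.0005,0.0172,0.07,0,0,0,0,0,0,0.07]
}}

```text
time: 1.87
ee_pos: [0.5193, -0.2665, 0.0328]
eef_rot: [0.75, -0.662, -0.004, -0.001]
contact_force: [-1.3, 0.1, 0.1]
gripper_width: 0.0697
```

```bash
sed -i 's/\[round(v,4) for v/[float(round(v,4)) for v/; s/\[0,0,round(-df,3)\]/[0,0,float(round(-df,3))]/' h.py; python3 -c "
from h import *
plan(.517,-.272,.008,-83.2,4)"
```

```text
at [ 0.5193 -0.2665  0.0328] phi -82.83 tilt [-0.0027 -0.0071 -0.    ] w 0.0697 F [-1.3  0.1  0.1] t 1.87
[0, 0, 0.002, 0.0013, 0.0007, 0.0062]
[0, 0, 0.002, 0.0013, 0.0007, 0.0062]
[0, 0, 0.002, 0.0013, 0.0007, 0.0062]
[0, 0, 0.002, 0.0013, 0.0007, 0.0062]
```

{"method": "apply_moves", "body": {
  "motion": [0.001,0.003,0.002,0.0014,0.0007,0.0065,0.07,0.001,0.002,0.002,0.0014,0.0007,0.0065,0.07,0.001,0.002,0.002,0.0014,0.0007,0.0065,0.07,0,0,0.0,0.0014,0.0007,0.006,0.07,0,0,0,0,0,0.001,0.07,0,0,0,0,0,0,0.03,0,0,0,0,0,0,0.03,0,0,0,0,0,0,0.03,0,0,0,0,0,0,0.03,0,0,0,0,0,0,0.03]
}}

```text
time: 2.7
ee_pos: [0.5182, -0.2744, 0.0074]
eef_rot: [0.747, -0.664, 0.003, -0.0]
contact_force: [0.4, 0.2, -1.1]
gripper_width: 0.0431
```

```bash
python3 -c "
from h import *
plan(.45,-.1,.1,5)"
```

```text
at [ 0.5182 -0.2744  0.0074] phi -83.25 tilt [ 0.0043  0.0042 -0.    ] w 0.0431 F [ 0.4  0.2 -1.1] t 2.7
[0, 0, -0.154, -0.0181, 0.0047, -0.0093]
[0, 0, -0.154, -0.0186, 0.0019, -0.0093]
[0, 0, -0.154, -0.0187, -0.001, -0.0093]
[0, 0, -0.154, -0.0183, -0.0038, -0.0093]
[0, 0, -0.154, -0.0175, -0.0066, -0.0093]
[0, 0, -0.154, -0.0163, -0.0092, -0.0093]
[0, 0, -0.154, -0.0147, -0.0116, -0.0093]
[0, 0, -0.154, -0.0127, -0.0137, -0.0093]
[0, 0, -0.154, -0.0105, -0.0155, -0.0093]
[0, 0, -0.154, -0.008, -0.0169, -0.0093]
```

{"method": "apply_moves", "body": {
  "motion": [0,0,0,0,0,-0.035,0.03,0,0,0,0,0,-0.035,0.03,0,0,0,0,0,-0.035,0.03,0,0,-0.12,0,0,0,0.03,0,0,-0.12,0,0.005,0,0.03,0,0,-0.12,0,0.005,0,0.03,0,0,-0.12,0,0.005,0,0.03,0,0,-0.12,0,0.005,0,0.03,0,0,-0.12,0,0.005,0,0.03,0,0,-0.12,0,0.005,0,0.03]
}}

```text
time: 3.53
ee_pos: [0.4916, -0.2878, 0.1177]
eef_rot: [0.958, -0.287, 0.002, 0.0]
contact_force: [0.7, 0.6, -1.3]
gripper_width: 0.0429
```

```bash
python3 -c "
from h import *
plan(.42,-.05,.12,32)"
```

```text
at [ 0.4916 -0.2878  0.1177] phi -33.36 tilt [ 0.0003  0.0044 -0.    ] w 0.0429 F [ 0.7  0.6 -1.3] t 3.53
[0, 0, -0.114, -0.0191, -0.0159, -0.0002]
[0, 0, -0.114, -0.0171, -0.018, -0.0002]
[0, 0, -0.114, -0.015, -0.0198, -0.0002]
[0, 0, -0.114, -0.0126, -0.0214, -0.0002]
[0, 0, -0.114, -0.0101, -0.0227, -0.0002]
[0, 0, -0.114, -0.0074, -0.0237, -0.0002]
[0, 0, -0.114, -0.0047, -0.0244, -0.0002]
[0, 0, -0.114, -0.0019, -0.0248, -0.0002]
[0, 0, -0.114, 0.0009, -0.0248, -0.0002]
[0, 0, -0.114, 0.0038, -0.0246, -0.0002]
```

{"method": "apply_moves", "body": {
  "motion": [0,0,-0.12,-0.019,-0.016,0,0.03,0,0,-0.12,-0.017,-0.018,0,0.03,0,0,-0.12,-0.015,-0.02,0,0.03,0,0,-0.12,-0.0125,-0.0215,0,0.03,0,0,-0.12,-0.01,-0.0225,0,0.03,0,0,-0.12,-0.0075,-0.0235,0,0.03,0,0,-0.12,-0.0045,-0.0245,0,0.03,0,0,-0.12,-0.002,-0.025,0,0.03,0,0,-0.12,0.001,-0.025,0,0.03,0,0,-0.12,0.004,-0.0245,0,0.03]
}}

```text
time: 4.37
ee_pos: [0.4043, -0.048, 0.1159]
eef_rot: [0.945, 0.327, 0.002, 0.002]
contact_force: [-0.2, 0.6, -1.7]
gripper_width: 0.0433
```

```bash
python3 -c "
from h import *
plan(.41,.094,.12,90.8)"
```

```text
at [ 0.4043 -0.048   0.1159] phi 38.13 tilt [-0.0055  0.0015  0.    ] w 0.0433 F [-0.2  0.6 -1.7] t 4.37
[0, 0, -0.092, 0.0092, -0.0108, -0.0004]
[0, 0, -0.092, 0.0102, -0.0099, -0.0004]
[0, 0, -0.092, 0.011, -0.0089, -0.0004]
[0, 0, -0.092, 0.0118, -0.0079, -0.0004]
[0, 0, -0.092, 0.0125, -0.0068, -0.0004]
[0, 0, -0.092, 0.0131, -0.0056, -0.0004]
[0, 0, -0.092, 0.0135, -0.0044, -0.0004]
[0, 0, -0.092, 0.0139, -0.0031, -0.0004]
[0, 0, -0.092, 0.0141, -0.0018, -0.0004]
[0, 0, -0.092, 0.0142, -0.0005, -0.0004]
```

{"method": "apply_moves", "body": {
  "motion": [0,0,-0.093,0.009,-0.011,0,0.03,0,0,-0.093,0.01,-0.01,0,0.03,0,0,-0.093,0.011,-0.009,0,0.03,0,0,-0.093,0.012,-0.008,0,0.03,0,0,-0.093,0.0125,-0.007,0,0.03,0,0,-0.093,0.013,-0.0055,0,0.03,0,0,-0.093,0.0135,-0.0045,0,0.03,0,0,-0.093,0.014,-0.003,0,0.03,0,0,-0.093,0.014,-0.002,0,0.03,0,0,-0.09,0.0145,-0.0005,0,0.03]
}}

```text
time: 5.2
ee_pos: [0.4001, 0.1046, 0.1166]
eef_rot: [0.68, 0.733, 0.0, 0.002]
contact_force: [0.2, -0.8, -1.2]
gripper_width: 0.0432
```

{"method": "apply_moves", "body": {
  "motion": [0,0,0,0,0,0.007,0.03,0,0,0,0,0,0.007,0.03,0,0,0,0,0,0.007,0.03,0,0,0,0,0,0.007,0.03,0,0,0,0,0,0.007,0.03,0,0,0,0,0,0.007,0.03,0,0,0,0,0,0.007,0.03,0,0,0,0,0,0,0.03,0,0,0,0,0,0,0.03,0,0,0,0,0,0,0.03]
}}

```text
time: 6.03
ee_pos: [0.3993, 0.1037, 0.0616]
eef_rot: [0.682, 0.731, -0.001, 0.001]
contact_force: [-0.1, -0.2, -1.2]
gripper_width: 0.043
```

Run:
```python
from h import *
o,im=snap('wrist','w2.png'); print(o['ee_pos'],o['eef_rot'])
np.save('w2.npy',np.r_[o['ee_pos'],o['eef_rot']])
plan(.41,.094,.02,90.8)
```

```text
[0.39932804 0.10369768 0.06162785] [ 0.68195144  0.731396   -0.00097782  0.00108154]
at [0.3994 0.1037 0.0618] phi 94.01 tilt [-0.0003 -0.0029 -0.    ] w 0.0429 F [ 0.6 -0.4 -2.2] t 6.08
[0, 0, 0.006, -0.001, 0.001, 0.0042]
[0, 0, 0.006, -0.001, 0.001, 0.0042]
[0, 0, 0.006, -0.001, 0.001, 0.0042]
[0, 0, 0.006, -0.001, 0.001, 0.0042]
[0, 0, 0.006, -0.001, 0.001, 0.0042]
[0, 0, 0.006, -0.001, 0.001, 0.0042]
[0, 0, 0.006, -0.001, 0.001, 0.0042]
[0, 0, 0.006, -0.001, 0.001, 0.0042]
[0, 0, 0.006, -0.001, 0.001, 0.0042]
[0, 0, 0.006, -0.001, 0.001, 0.0042]
```

View pics/w2.png

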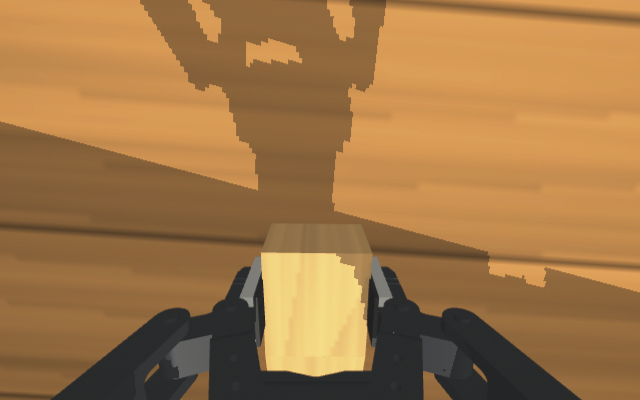

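Wrist view: wedge firmly gripped, heel end face at (316,238), pointing away from the robot. Now measure the tape height from red centroids in the fixed views.

```bash
cat > tape.py <<'E'
from h import *
def redc(im,u,v,r=9):
    w=im[v-r:v+r+1,u-r:u+r+1].astype(float); s=np.clip(w[:,:,0]-1.0*w[:,:,1]-40-0*w[:,:,2],0,None)
    s2=np.clip(w[:,:,0]-w[:,:,1]-(w[:,:,1]-w[:,:,2])*1.0-45,0,None)
    yy,xx=np.mgrid[v-r:v+r+1,u-r:u+r+1]; return (s2*xx).sum()/s2.sum(),(s2*yy).sum()/s2.sum(),s2
def model(c,p,faces):
    g=np.linspace(-.01,.01,9); q=[];w=[]
    C=-c[1].T@c[2]; d=C-p; d/=np.linalg.norm(d)
    for n in faces:
        n=np.array(n,float); a=abs(n@d)
        for k in g:
            q.append(proj(c,p+.01*n+k*np.array([abs(n[1]),abs(n[0]),0]))); w.append(a)
    return np.average(q,axis=0,weights=w)
E
python3 - <<'E'
from tape import *
S=cv2.imread('pics/scene0.png')[:,:,::-1];D=cv2.imread('pics/side0.png')[:,:,::-1]
cs,cd=cam('scene'),cam('side')
a=redc(S,388,154,6);b=redc(D,236,231,6)
np.set_printoptions(linewidth=150); print(a[2].astype(int));print(b[2].astype(int)); print(a[:2],b[:2])
f=lambda p:np.r_[model(cs,p,[(1,0,0),(0,-1,0)])-a[:2],model(cd,p,[(-1,0,0),(0,1,0)])-b[:2]]
r=least_squares(f,[.57,.277,.055]);print(r.x,f(r.x))
for m,n in(([1,1,0,0],'scene'),([0,0,1,1],'side')):
    x,y=rz(.0145)[:2,:2]@[-.0765,.182]+[.6505,.094]
    g=lambda z:(f(np.array([x,y,z[0]]))*m)[[1,3]]; print(n,x,y,least_squares(g,[.055]).x)
E
```

```text
[[ 0  0  0  0  0  0  0  0  0  0  0  0  0]
 [ 0  0  0  0  0  0  0  0  0  0  0  0  0]
 [ 0  0  0  0  0  0  0  0  0  0  0  0  0]
 [ 0  1  0  0  0  0  0  0  0  0 31  0  0]
 [ 0 53 20  0  0  0  0  0  0 62 51  0  0]
 [ 0 30 78 55 16  0  0  0 53 51  0  0  0]
 [ 0  0  0 33 71 53 25 59 49  0  0  0  0]
 [ 0  0  0  0  0 34 69 52  0  0  0  0  0]
 [ 0  0  0  0  0  0  0  0  0  0  0  0  0]
 [ 0  0  0  0  0  0  0  0  0  0  0  0  0]
 [ 0  0  0  0  0  0  0  0  0  0  0  0  0]
 [ 0  0  0  0  0  0  0  0  0  0  0  0  0]
 [ 0  0  0  0  0  0  0  0  0  0  0  0  0]]
[[ 0  0  0  0  0  0  0  0  0  0  0  0  0]
 [ 0  0  0  0  0  0  0  0  0  0  0  0  0]
 [ 0  0  0  0  0  0  0  0  0  0  0  0  0]
 [ 0  0  0  0  0  0  0  0  0  0  0  0  0]
 [ 0  0  0  0  0  0  0  0  0  0  0  2  0]
 [ 0  6  0  0  0  0  0  0  0  5 22 17  0]
 [ 0  5 12  0  0  0  0  4 14 28  6  0  0]
 [ 0  0  0  7  6  7 22 18  5  0  0  0  0]
 [ 0  0  0  0 12 22  3  0  0  0  0  0  0]
 [ 0  0  0  0  0  0  0  0  0  0  0  0  0]
 [ 0  0  0  0  0  0  0  0  0  0  0  0  0]
 [ 0  0  0  0  0  0  0  0  0  0  0  0  0]
 [ 0  0  0  0  0  0  0  0  0  0  0  0  0]]
(np.float64(387.6247357293869), np.float64(153.36997885835095)) (np.float64(236.79372197309416), np.float64(231.38116591928252))
[0.56885574 0.28117932 0.05265272] [-0.62007758  0.18642395 -0.56857985 -0.18807988]
scene 0.5713691343955836 0.2748716564547795 [0.0593799]
side 0.5713691343955836 0.2748716564547795 [0.04710845]
```

{"method": "apply_moves", "body": {
  "motion": [0,0,0.008,-0.001,0.001,0.006,0.03,0,0,0.008,-0.001,0.001,0.006,0.03,0,0,0.008,-0.001,0.001,0.006,0.03,0,0,0.008,-0.001,0.001,0.006,0.03,0,0,0.008,-0.001,0.001,0.006,0.03,0,0,0.008,-0.001,0.001,0.006,0.03,0,0,0.008,-0.001,0.001,0.006,0.03,0,0,0.004,-0.001,0.001,0.005,0.03,0,0,0,-0.001,0,0.003,0.03,0,0,0,0,0,0,0.03]
}}

```text
time: 6.92
ee_pos: [0.4096, 0.0939, 0.0068]
eef_rot: [0.706, 0.708, -0.0, 0.002]
contact_force: [0.2, -0.3, 2.3]
gripper_width: 0.0428
```

```bash
python3 -c "
from h import *
plan(.45,.094,.008,90.8)"
```

```text
at [0.4096 0.0939 0.0068] phi 90.17 tilt [-0.0026 -0.0029 -0.    ] w 0.0428 F [ 0.2 -0.3  2.3] t 6.92
[0, 0, -0.001, -0.0, 0.004, -0.0001]
[0, 0, -0.001, -0.0, 0.004, -0.0001]
[0, 0, -0.001, -0.0, 0.004, -0.0001]
[0, 0, -0.001, -0.0, 0.004, -0.0001]
[0, 0, -0.001, -0.0, 0.004, -0.0001]
[0, 0, -0.001, -0.0, 0.004, -0.0001]
[0, 0, -0.001, -0.0, 0.004, -0.0001]
[0, 0, -0.001, -0.0, 0.004, -0.0001]
[0, 0, -0.001, -0.0, 0.004, -0.0001]
[0, 0, -0.001, -0.0, 0.004, -0.0001]
```

{"method": "apply_moves", "body": {
  "motion": [0,0,-0.001,0,0.006,0,0.03,0,0,-0.001,0,0.006,0,0.03,0,0,-0.001,0,0.006,0,0.03,0,0,-0.001,0,0.006,0,0.03,0,0,-0.001,0,0.006,0,0.03,0,0,-0.001,0,0.006,0,0.03,0,0,-0.001,0,0.006,0,0.03,0,0,-0.001,0,0.006,0,0.03,0,0,-0.001,0,0.006,0,0.03,0,0,-0.001,0,0.006,0,0.03]
}}

```text
time: 7.75
ee_pos: [0.4669, 0.0951, 0.0067]
eef_rot: [0.702, 0.712, -0.006, -0.005]
contact_force: [-11.0, -2.4, 7.3]
gripper_width: 0.0433
```

```bash
python3 -c "
from h import *
plan(.505,.094,.007,90.8)"
```

```text
at [0.4669 0.0951 0.0067] phi 90.85 tilt [ 0.0156 -0.0019  0.    ] w 0.0433 F [-11.   -2.4   7.3] t 7.75
[0, 0, 0.0, -0.0002, 0.0038, -0.0]
x 10
```

{"method": "apply_moves", "body": {
  "motion": [-0.003,0,0,0,0.004,0,0.03,-0.003,0,0,0,0.004,0,0.03,-0.003,0,0,0,0.004,0,0.03,-0.003,0,0,0,0.004,0,0.03,-0.003,0,0,0,0.004,0,0.03,0,0,0,0,0.004,0,0.03,0,0,0,0,0.004,0,0.03,0,0,0,0,0.004,0,0.03,0,0,0,0,0.004,0,0.03,0,0,0,0,0.002,0,0.03]
}}

```text
time: 8.58
ee_pos: [0.4892, 0.0972, 0.0066]
eef_rot: [0.701, 0.713, -0.016, -0.015]
contact_force: [-10.3, -1.6, 5.3]
gripper_width: 0.043
```

Run:
```python
from tape import *
plan(.505,.094,.007,90.8)
_,S=snap('scene','s2.png');_,D=snap('side','d2.png')
a=cv2.resize(S[135:255,305:439],None,fx=3,fy=3,interpolation=cv2.INTER_CUBIC)
b=cv2.resize(D[165:255,190:330],None,fx=2.8,fy=2.8,interpolation=cv2.INTER_CUBIC)
c=cv2.resize(S[135:175,365:405],None,fx=6,fy=6,interpolation=cv2.INTER_CUBIC)
d=cv2.resize(D[205:250,215:260],None,fx=6,fy=6,interpolation=cv2.INTER_CUBIC)
M=np.zeros((600,800,3),np.uint8);M[:360,:402]=a;M[:252,405:797]=b;M[360:600,:240]=c;M[260:530,410:680]=d
cv2.imwrite('pics/m2.png',M[:,:,::-1])
```

```text
at [0.4892 0.0972 0.0066] phi 91.0 tilt [ 0.0441 -0.0006  0.    ] w 0.043 F [-10.3  -1.6   5.3] t 8.58
[0, 0, 0.0, -0.0003, 0.0016, -0.0]
x 10
```

View pics/m2.png

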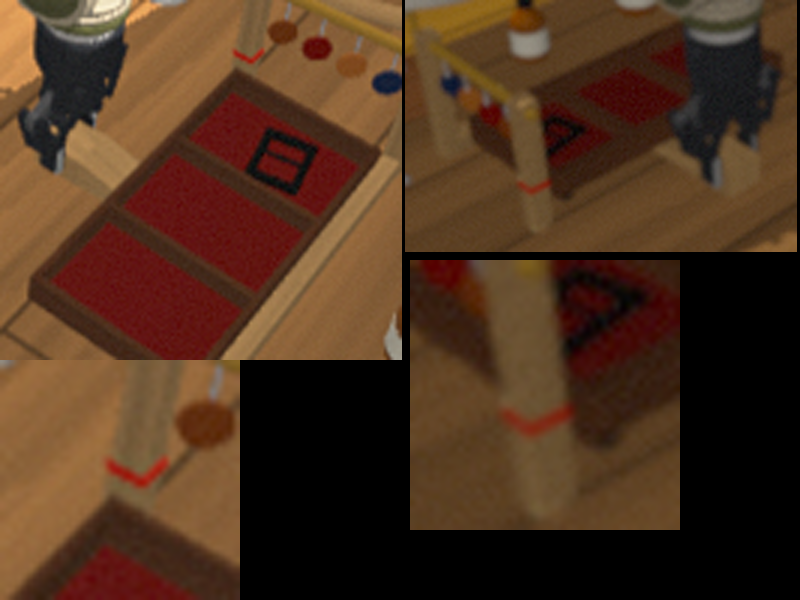

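{"method": "apply_moves", "body": {
  "motion": [-0.012,0,0,0,0.004,0,0.03,-0.012,0,0,0,0.004,0,0.03,-0.012,0,0,0,0.004,0,0.03,-0.012,0,0,0,0.003,0,0.03,-0.01,0,0,0,0.003,0,0.03,-0.01,0,0,0,0.003,0,0.03,-0.005,0,0,0,0.003,0,0.03,-0.005,0,0,0,0.002,0,0.03,-0.003,0,0,0,0.002,0,0.03,-0.003,0,0,0,0.002,0,0.03]
}}

```text
time: 9.52
ee_pos: [0.4962, 0.0982, 0.0065]
eef_rot: [0.7, 0.714, -0.007, -0.007]
contact_force: [-10.1, -2.3, 8.1]
gripper_width: 0.043
```

```bash
python3 -c "
from h import *
plan(.505,.094,.007,90.8)"
```

```text
at [0.4962 0.0982 0.0065] phi 91.18 tilt [ 0.0198 -0.0008  0.    ] w 0.043 F [-10.1  -2.3   8.1] t 9.52
[0, 0, 0.001, -0.0004, 0.0009, -0.0001]
x 10
```

{"method": "apply_moves", "body": {
  "motion": [-0.005,0,0,0,0.0035,0,0.03,-0.005,0,0,0,0.0035,0,0.03,-0.005,0,0,0,0.0035,0,0.03,-0.005,0,0,0,0.0035,0,0.03,-0.005,0,0,0,0.003,0,0.03,-0.005,0,0,0,0.003,0,0.03,-0.005,0,0,0,0.003,0,0.03,-0.005,0,0,0,0.003,0,0.03,-0.005,0,0,0,0.0025,0,0.03,-0.005,0,0,0,0.0025,0,0.03]
}}

```text
time: 10.35
ee_pos: [0.507, 0.0997, 0.0065]
eef_rot: [0.699, 0.715, -0.009, -0.008]
contact_force: [-10.2, -1.5, 7.1]
gripper_width: 0.0432
```

Run:
```python
from tape import *
plan(.505,.094,.007,90.8)
_,S=snap('scene','s3.png');_,D=snap('side','d3.png')
a=cv2.resize(S[135:265,305:439],None,fx=3,fy=3,interpolation=cv2.INTER_CUBIC)
c=cv2.resize(S[140:180,367:415],None,fx=8,fy=8,interpolation=cv2.INTER_CUBIC)
d=cv2.resize(D[205:240,220:268],None,fx=8,fy=8,interpolation=cv2.INTER_CUBIC)
M=np.zeros((600,800,3),np.uint8);M[:390,:402]=a;M[:320,410:794]=c;M[320:600,410:794]=np.clip(d.astype(int)*2,0,255)
cv2.imwrite('pics/m3.png',M[:,:,::-1])
```

```text
at [0.507  0.0997 0.0065] phi 91.34 tilt [ 0.0233 -0.0006  0.    ] w 0.0432 F [-10.2  -1.5   7.1] t 10.35
[0, 0, 0.001, -0.0006, -0.0002, -0.0001]
x 10
```

View pics/m3.png

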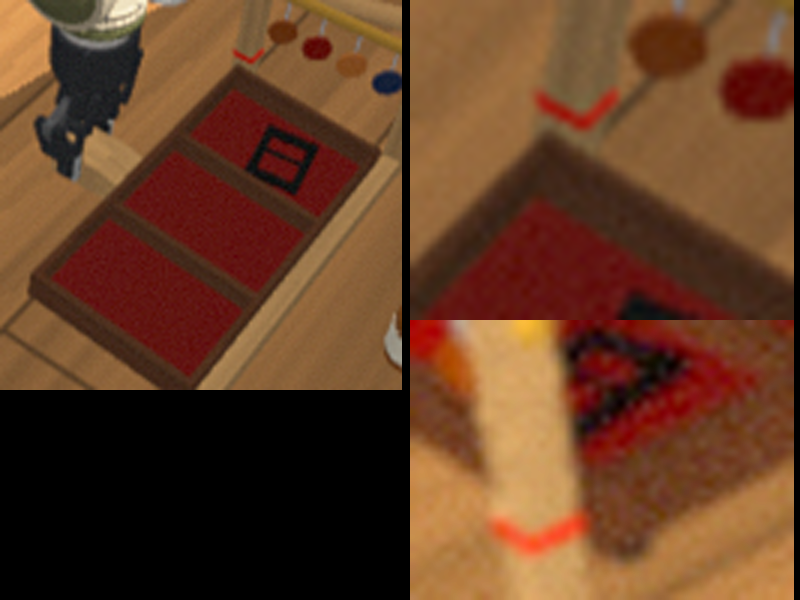

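Run:
```python
from tape import *
c=cam('scene'); yaw=.0145; o=np.array([.6505,.094,0])
corner=np.array([384.25,156.6])-.4; tape=np.array([580-410,121])/8+[367,140]-.44
print('meas diff',tape-corner)
for dt in(-.004,0,.004):
  for z in (.05,.055):
    A=proj(c,rz(yaw)@[-.079,.16,z]+o);B=proj(c,rz(yaw)@[-.0665,.172,z+dt]+o); print(dt,z,B-A,A)
# right corner
print('right', proj(c,rz(yaw)@[-.079,-.16,.05]+o),proj(c,rz(yaw)@[-.079,-.16,.055]+o),'meas',305+32/3-.4,135+283/3-.4)
```

```text
meas diff [ 3.96  -1.515]
-0.004 0.05 [5.64473767 0.58579146] [382.20569992 157.77532571]
-0.004 0.055 [5.66320412 0.59319573] [382.44929836 156.50522027]
0 0.05 [ 5.85424484 -0.42367208] [382.20569992 157.77532571]
0 0.055 [ 5.8741632  -0.42326347] [382.44929836 156.50522027]
0.004 0.05 [ 6.06491233 -1.43872634] [382.20569992 157.77532571]
0.004 0.055 [ 6.08629469 -1.4453717 ] [382.44929836 156.50522027]
right [314.83775023 229.03593129] [314.84944806 227.82741181] meas 315.2666666666667 228.9333333333333
```

{"method": "apply_moves", "body": {
  "motion": [0,0,0,0,0,0,0.064,0,0,0,0,0,0,0.064,0,0,0,0,0,0,0.064,0,0,0,0,0,-0.015,0.064,0,0,0,0,0,-0.02,0.064,0,0,0,0,0,-0.02,0.064,-0.1,0,0,0.01,-0.01,-0.02,0.064,-0.1,0,0,0.01,-0.015,-0.02,0.064,-0.1,0,0,0.01,-0.02,-0.02,0.064,-0.1,0,0,0.01,-0.02,-0.02,0.064]
}}

```text
time: 11.28
ee_pos: [0.4431, 0.1371, 0.1347]
eef_rot: [0.686, 0.699, 0.143, 0.14]
contact_force: [-0.3, 0.5, 1.4]
gripper_width: 0.0644
```

{"method": "apply_moves", "body": {
  "motion": [-0.1,0,0,0.01,-0.01,0,0.064,-0.1,0,0,0.01,-0.01,0,0.064,-0.1,0,0,0.01,0,0,0.064,-0.1,0,0,0.01,0,0,0.064,0,0,0,0.01,0,0,0.064,0,0,0,0.01,0,0,0.064,0,0,0,0,0,0,0.064,0,0,0,0,0,0,0.064,0,0,0,0,0,0,0.064,0,0,0,0,0,0,0.064]
}}

```text
time: 12.12
ee_pos: [0.4262, 0.1781, 0.1336]
eef_rot: [0.668, 0.673, 0.215, 0.233]
contact_force: [-0.2, 0.3, 0.1]
gripper_width: 0.064
```

Run:
```python
from h import *
o,im=snap('wrist','w4.png'); np.save('w4.npy',np.r_[o['ee_pos'],o['eef_rot']])
print(o['ee_pos'],o['eef_rot']); K,R,t=cam('wrist',o); print(-R.T@t, o['qvel'].round(3))
cv2.imwrite('pics/w4b.png',cv2.resize(im,(800,500),interpolation=cv2.INTER_CUBIC)[:,:,::-1])
```

```text
[0.42616922 0.17809443 0.13360816] [0.66832529 0.67301918 0.21466743 0.23303301]
[0.27625368 0.18047455 0.19903274] [-0.01  -0.001 -0.002  0.014 -0.003 -0.017]
```

View pics/w4b.png

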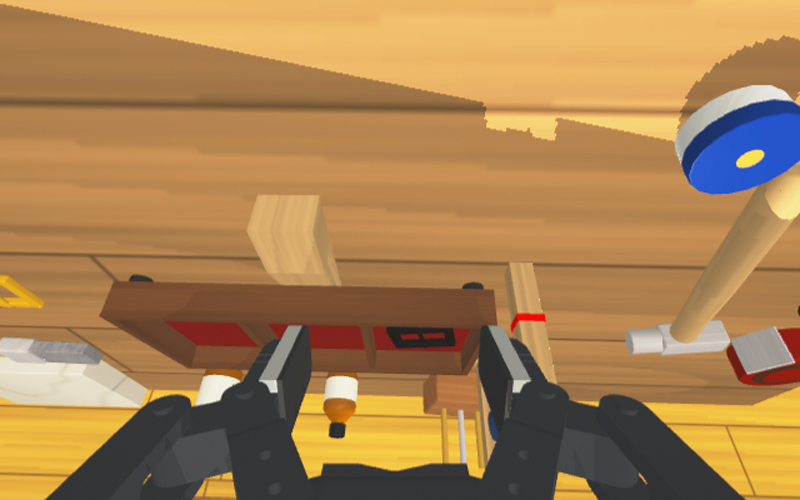

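Wrist view (inverted): wedge under the middle of the near edge, tape at (530,318), tray's edge from (102,317) to (496,322). Zooming on both ends to measure.

Run:
```python
from h import *
im=cv2.imread('pics/w4.png')
a=im[215:275,365:445]; b=im[215:275,70:150]
M=np.zeros((600,800,3),np.uint8)
M[:300,:400]=cv2.resize(a,None,fx=5,fy=5,interpolation=cv2.INTER_CUBIC); M[:300,400:]=cv2.resize(b,None,fx=5,fy=5,interpolation=cv2.INTER_CUBIC)
M[300:600,:]=cv2.resize(im[150:240,180:420],(800,300),interpolation=cv2.INTER_CUBIC)
cv2.imwrite('pics/m5.png',M)
```

```text
(no output)
```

View pics/m5.png

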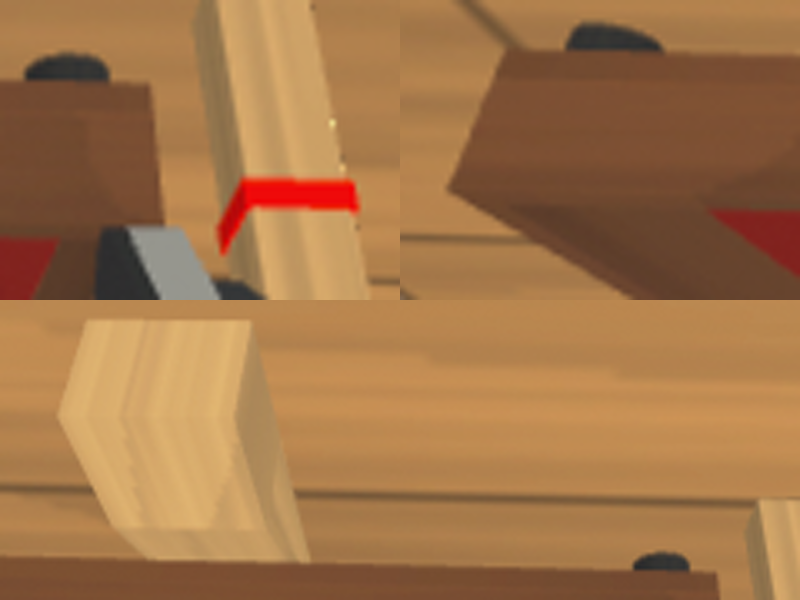

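```bash
cat > f5.py <<'E'
from h import *
d=np.load('w4.npy'); c=cam('wrist',dict(ee_pos=d[:3],eef_rot=d[3:]))
A=lambda u,v:np.array([365+u/5-.4,215+v/5-.4]); B=lambda u,v:np.array([70+(u-400)/5-.4,215+v/5-.4]); W=lambda u,v:np.array([180+u*.3-.35,150+(v-300)*.3-.35])
def tray(p,l):  # p: x,y of far foot line centre, yaw, theta ; tip about far feet
    l=np.array(l)-[.08,0,0]; s,k=np.sin(p[3]),np.cos(p[3])
    l=np.array([l[0]*k+l[2]*s, l[1], -l[0]*s+l[2]*k]); return rz(p[2])@l+[p[0],p[1],0]
L=[[-.08,.16,.008],[-.08,-.16,.008],[-.08,-.16,.04]]; Q=[A(150,84),B(507,48),B(448,188)]
f=lambda p:np.concatenate([proj(c,tray(p,l))-q for l,q in zip(L,Q)])
r=least_squares(f,[.73,.094,.015,.08]).x; print('tray',r.round(4),f(r).round(2))
print('edgeL',tray(r,[-.0765,.16,.04]).round(4),'edgeR',tray(r,[-.0765,-.16,.04]).round(4))
def g(p):
    P=lambda dx,dy,z:proj(c,rz(.0145)@[dx,dy,0]+[p[0],p[1],z])
    return np.r_[P(-.01,.01,p[2]-.003)-A(353,183),P(-.01,-.01,p[2]-.003)-A(243,180),P(-.01,.01,p[2]+.003)-A(358,211),P(-.01,-.01,p[2]+.003)-A(247,208),P(-.01,-.01,0)-[408.3,209.6],P(-.01,.01,0)-[426.2,211]]
q=least_squares(g,[.57,.28,.055]).x; print('post',q.round(4),g(q).round(2))
h=fit(c,[[-.025,.022,0],[-.025,-.022,0],[-.025,-.022,.033],[-.025,.022,.033]],[W(252,320),W(88,320),W(60,415),W(236,415)],[.5,.1,0]); print('heel',h)
E
python3 f5.py
```

```text
tray [ 0.7261  0.0972 -0.0059  0.0831] [-0.01 -0.01  0.08 -0.1  -0.06  0.1 ]
edgeL [0.5744 0.258  0.0529] edgeR [ 0.5725 -0.0619  0.0529]
post [0.5694 0.2823 0.0511] [-0.49 -0.15  0.8   0.13 -0.33 -0.19  0.93  0.09 -1.06  0.62  0.06 -0.56]
heel (array([0.50643956, 0.10185229, 0.03288326]), [[0.6, -0.5], [-0.0, -0.2], [-0.5, 0.5], [0.0, 0.4]])
```

Tray edge ≈ 0.0529 at both ends, tape ≈ 0.051–0.0527: level within tolerance; wedge near the middle. Now the buckle.

{"method": "apply_moves", "body": {
  "motion": [0.1,0,0,-0.02,0,0,0.075,0.1,0,0,-0.03,0,0,0.075,0.1,0,0,-0.03,0,0,0.075,0.1,0,0,-0.03,0,0,0.075,0.1,0,0,-0.03,0,0,0.075,0.08,0,0,-0.03,0,0,0.075,0.04,0,0,-0.03,0,0,0.075,0,0,0,-0.03,0,0,0.075,0,0,0,-0.03,0,0,0.075,0,0,0,-0.02,0,0,0.075]
}}

```text
time: 13.0
ee_pos: [0.4231, -0.0744, 0.146]
eef_rot: [0.709, 0.699, 0.047, 0.081]
contact_force: [1.0, 0.5, -0.0]
gripper_width: 0.0752
```

```bash
python3 -c "
from h import *
plan(.6,-.22,.15,25)"
```

```text
at [ 0.4231 -0.0744  0.146 ] phi 88.91 tilt [-0.1816 -0.0471 -0.0043] w 0.0752 F [ 1.   0.5 -0. ] t 13.0
[0, 0, 0.112, -0.0142, 0.018, -0.0004]
[0, 0, 0.112, -0.0121, 0.0194, -0.0004]
[0, 0, 0.112, -0.0099, 0.0207, -0.0004]
[0, 0, 0.112, -0.0075, 0.0216, -0.0004]
[0, 0, 0.112, -0.0051, 0.0223, -0.0004]
[0, 0, 0.112, -0.0026, 0.0228, -0.0004]
[0, 0, 0.112, -0.0, 0.0229, -0.0004]
[0, 0, 0.112, 0.0025, 0.0228, -0.0004]
[0, 0, 0.112, 0.0051, 0.0224, -0.0004]
[0, 0, 0.112, 0.0075, 0.0216, -0.0004]
```

{"method": "apply_moves", "body": {
  "motion": [0.095,0.025,0,-0.018,0.01,0,0.075,0.09,0.022,0,-0.018,0.014,0,0.075,0,0,0.12,-0.014,0.02,0,0.075,0,0,0.12,-0.012,0.021,0,0.075,0,0,0.12,-0.009,0.022,0,0.075,0,0,0.12,-0.006,0.023,0,0.075,0,0,0.12,-0.003,0.023,0,0.075,0,0,0.12,0,0.023,0,0.075,0,0,0.12,0.003,0.023,0,0.075,0,0,0.12,0.006,0.022,0,0.075]
}}

```text
time: 13.83
ee_pos: [0.5976, -0.2378, 0.1459]
eef_rot: [0.962, 0.273, -0.005, -0.006]
contact_force: [0.1, -0.1, -0.6]
gripper_width: 0.075
```

```bash
python3 -c "
from h import *
plan(.625,-.222,.08,0)"
```

```text
at [ 0.5976 -0.2378  0.1459] phi 31.71 tilt [ 0.0151 -0.0056  0.    ] w 0.075 F [ 0.1 -0.1 -0.6] t 13.83
[0, 0, 0.055, 0.0032, 0.0001, 0.0066]
[0, 0, 0.055, 0.0032, -0.0001, 0.0066]
[0, 0, 0.055, 0.0032, -0.0003, 0.0066]
[0, 0, 0.055, 0.0031, -0.0004, 0.0066]
[0, 0, 0.055, 0.0031, -0.0006, 0.0066]
[0, 0, 0.055, 0.0031, -0.0008, 0.0066]
[0, 0, 0.055, 0.003, -0.0009, 0.0066]
[0, 0, 0.055, 0.003, -0.0011, 0.0066]
[0, 0, 0.055, 0.0029, -0.0013, 0.0066]
[0, 0, 0.055, 0.0028, -0.0014, 0.0066]
```

{"method": "apply_moves", "body": {
  "motion": [-0.008,0.003,0.07,0.004,0.0,0.002,0.075,-0.007,0.003,0.07,0.004,0,0.002,0.075,0,0,0.07,0.004,0,0.002,0.075,0,0,0.07,0.004,-0.001,0.002,0.075,0,0,0.07,0.004,-0.001,0.002,0.075,0,0,0.07,0.004,-0.001,0.002,0.075,0,0,0.07,0.003,-0.001,0.002,0.075,0,0,0.063,0.002,-0.001,0.002,0.075,0,0,0,0,0,0,0.075,0,0,0,0,0,0,0.075]
}}

```text
time: 14.67
ee_pos: [0.6257, -0.232, 0.1243]
eef_rot: [1.0, -0.019, 0.0, -0.003]
contact_force: [0.4, 0.5, 0.4]
gripper_width: 0.0749
```

Run:
```python
from h import *
o,im=snap('wrist','w6.png'); c=cam('wrist',o); print(o['ee_pos'],o['qvel'].round(3))
hsv=cv2.cvtColor(im,cv2.COLOR_RGB2HSV)
m=cv2.inRange(hsv,(18,170,110),(30,255,255)); m=cv2.morphologyEx(m,cv2.MORPH_CLOSE,np.ones((5,5)))
n,l,s,ce=cv2.connectedComponentsWithStats(m)
for i in range(1,n):
    if s[i,4]>150: print(s[i],ce[i].round(1),ray(c,*ce[i],.008).round(4),[ray(c,*q,.006).round(3)[:2].tolist() for q in cv2.boxPoints(cv2.minAreaRect(np.argwhere(l==i)[:,::-1].astype(np.float32)))])
for i,(lo,hi) in enumerate([((60,120,30),(85,255,255))]):
    m=cv2.inRange(hsv,lo,hi); n,l,s,ce=cv2.connectedComponentsWithStats(m)
    for i in range(1,n):
        if s[i,4]>150: print('green',s[i],ce[i].round(1),ray(c,*ce[i],.026).round(4))
plan(.625,-.222,.002,0)
```

```text
[ 0.62567347 -0.23198765  0.12428471] [-0.006  0.005  0.003  0.005 -0.003  0.008]
[ 280  152   65   78 2890] [313.  189.7] [ 0.6227 -0.2196  0.008 ] [[0.597, -0.189], [0.648, -0.19], [0.65, -0.254], [0.595, -0.254]]
green [ 228  305   62   58 2660] [258.6 333.1] [ 0.5699 -0.3433  0.026 ]
at [ 0.6256 -0.232   0.1243] phi -2.15 tilt [ 0.0058  0.0008 -0.    ] w 0.075 F [0.1 0.3 0.5] t 14.72
[0, 0, -0.004, -0.0001, -0.001, 0.0122]
[0, 0, -0.004, -0.0001, -0.001, 0.0122]
[0, 0, -0.004, -0.0001, -0.001, 0.0122]
[0, 0, -0.004, -0.0001, -0.001, 0.0122]
[0, 0, -0.004, -0.0001, -0.001, 0.0122]
[0, 0, -0.004, -0.0001, -0.001, 0.0122]
[0, 0, -0.004, -0.0001, -0.001, 0.0122]
[0, 0, -0.004, -0.0001, -0.001, 0.0122]
[0, 0, -0.004, -0.0001, -0.001, 0.0122]
[0, 0, -0.004, -0.0001, -0.001, 0.0122]
```

View pics/w6.png

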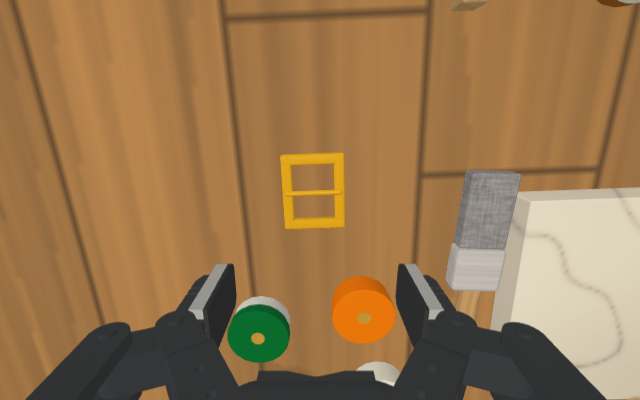

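{"method": "apply_moves", "body": {
  "motion": [-0.003,0,-0.008,-0.0004,-0.001,0.013,0.075,-0.003,0,-0.008,-0.0004,-0.001,0.013,0.075,0,0,0,-0.0004,-0.001,0.013,0.075,0,0,0,-0.0004,-0.001,0.013,0.075,0,0,0,-0.0004,-0.001,0.013,0.075,0,0,0,-0.0004,-0.001,0.013,0.075,0,0,0,-0.0004,-0.001,0.013,0.075,0,0,0,-0.0004,-0.001,0.013,0.075,0,0,0,0,-0.001,0.008,0.075,0,0,0,0,0,0,0.075]
}}

```text
time: 15.55
ee_pos: [0.6221, -0.2261, 0.0103]
eef_rot: [1.0, -0.003, 0.003, 0.001]
contact_force: [0.1, 0.1, -0.1]
gripper_width: 0.075
```

```bash
python3 -c "
from h import *
plan(.6225,-.222,.001,-1,4)"
```

```text
at [ 0.6221 -0.2261  0.0103] phi -0.31 tilt [-0.0019  0.0067  0.    ] w 0.075 F [ 0.1  0.1 -0.1] t 15.55
[0, 0, 0.003, 0.0001, -0.001, 0.0023]
[0, 0, 0.003, 0.0001, -0.001, 0.0023]
[0, 0, 0.003, 0.0001, -0.001, 0.0023]
[0, 0, 0.003, 0.0001, -0.001, 0.0023]
```

{"method": "apply_moves", "body": {
  "motion": [0.001,-0.003,0,0,-0.001,0.0025,0.075,0.001,-0.003,0,0,-0.001,0.0025,0.075,0,0,0,0,-0.001,0.0025,0.075,0,0,0,0,-0.001,0.002,0.075,0,0,0,0,0,0,0.04,0,0,0,0,0,0,0.04,0,0,0,0,0,0,0.04,0,0,0,0,0,0,0.04,0,0,0,0,0,0,0.04,0,0,0,0,0,0,0.04]
}}

```text
time: 16.38
ee_pos: [0.6238, -0.2229, 0.0041]
eef_rot: [1.0, -0.002, 0.003, 0.001]
contact_force: [-0.5, 0.0, 0.1]
gripper_width: 0.0481
```

```bash
python3 -c "
from h import *
plan(.6225,-.222,.1,-1,4)"
```

```text
at [ 0.6238 -0.2229  0.0041] phi -0.2 tilt [-0.0026  0.0055  0.    ] w 0.0481 F [-0.5  0.   0.1] t 16.38
[0, 0, 0.004, -0.0003, -0.0002, -0.024]
[0, 0, 0.004, -0.0003, -0.0002, -0.024]
[0, 0, 0.004, -0.0003, -0.0002, -0.024]
[0, 0, 0.004, -0.0003, -0.0002, -0.024]
```

Width 0.048 is below the buckle's 52 mm: likely slid over it. Reopen, lower a few mm and close again.

{"method": "apply_moves", "body": {
  "motion": [0,0,0,0,0,0,0.07,0,0,0,0,0,0,0.07,0,0,0,0,0,0,0.07,0,-0.003,0,0,0,0.002,0.07,0,-0.003,0,0,0,0.002,0.07,0,0,0,0,0,0.001,0.07,0,0,0,0,0,0,0.07,0,0,0,0,0,0,0.07,0,0,0,0,0,0,0.07,0,0,0,0,0,0,0.07]
}}

```text
time: 17.22
ee_pos: [0.6237, -0.2229, -0.002]
eef_rot: [1.0, -0.002, -0.001, 0.001]
contact_force: [-0.9, 0.1, 0.4]
gripper_width: 0.0698
```

Run:
```python
from h import *
o,im=snap('wrist','w7.png'); c=cam('wrist',o); plan(.6225,-.222,.001,-1,4)
hsv=cv2.cvtColor(im,cv2.COLOR_RGB2HSV)
m=cv2.inRange(hsv,(18,170,110),(30,255,255)); m=cv2.morphologyEx(m,cv2.MORPH_CLOSE,np.ones((5,5)))
n,l,s,ce=cv2.connectedComponentsWithStats(m)
for i in range(1,n):
    if s[i,4]>150: print(s[i],ce[i].round(1),ray(c,*ce[i],.008).round(4))
```

```text
at [ 0.6237 -0.2229 -0.0019] phi -0.2 tilt [-0.0024 -0.0016 -0.    ] w 0.07 F [ 0.4  0.2 -0.1] t 17.27
[0, 0, 0.004, -0.0003, -0.0002, -0.0007]
[0, 0, 0.004, -0.0003, -0.0002, -0.0007]
[0, 0, 0.004, -0.0003, -0.0002, -0.0007]
[0, 0, 0.004, -0.0003, -0.0002, -0.0007]
[ 257  213  118  125 8909] [315.5 273.9] [ 0.6224 -0.2176  0.008 ]
```

View pics/w7.png

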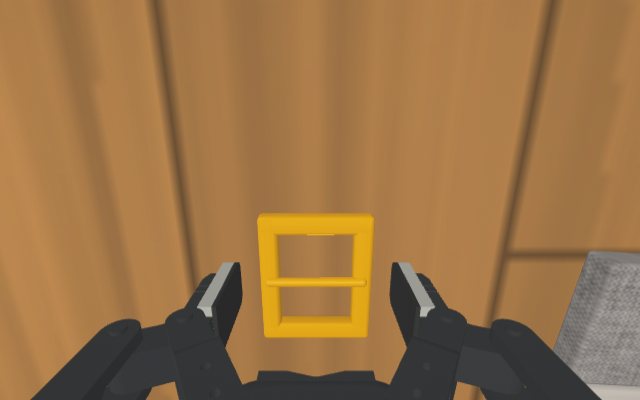

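{"method": "apply_moves", "body": {
  "motion": [0,0,0,0,0,0,0.04,0,0,0,0,0,0,0.04,0,0,0,0,0,0,0.04,0,0,0,0,0,0,0.04,0,0,0,0,0,0,0.04,0,0,0,0,0,0,0.04,0,0,0,0,0,0,0.04,0,0,0,0,0,0,0.04,0,0,0,0,0,0,0.04,0,0,0,0,0,0,0.04]
}}

```text
time: 18.1
ee_pos: [0.6239, -0.223, -0.0013]
eef_rot: [1.0, -0.002, -0.0, 0.001]
contact_force: [-0.2, 0.4, 0.4]
gripper_width: 0.05
```

Run:
```python
from h import *
plan(.6225,-.222,.11,-1,6)
from f5 import tray,r
for y in(0,-.104): print(tray(r,[0,y,.015]))
```

```text
at [ 0.6239 -0.223  -0.0013] phi -0.2 tilt [-0.0027 -0.0009 -0.    ] w 0.05 F [-0.2  0.4  0.4] t 18.1
[0, 0, 0.002, -0.0002, -0.0002, -0.0186]
[0, 0, 0.002, -0.0002, -0.0002, -0.0186]
[0, 0, 0.002, -0.0002, -0.0002, -0.0186]
[0, 0, 0.002, -0.0002, -0.0002, -0.0186]
[0, 0, 0.002, -0.0002, -0.0002, -0.0186]
[0, 0, 0.002, -0.0002, -0.0002, -0.0186]
tray [ 0.7277  0.0953 -0.0036  0.0831] [-0.01 -0.    0.1  -0.08 -0.09  0.08]
edgeL [0.5756 0.2559 0.0529] edgeR [ 0.5745 -0.0641  0.0529]
post [0.5706 0.2801 0.0511] [-0.48 -0.14  0.77  0.12 -0.33 -0.17  0.89  0.08 -1.05  0.61  0.12 -0.55]
heel (array([0.50815958, 0.09986392, 0.03401334]), [[0.6, -0.5], [0.0, -0.2], [-0.5, 0.5], [-0.0, 0.4]])
[0.64919087 0.09563023 0.02159205]
[ 0.64881508 -0.00836909  0.02159205]
```

{"method": "apply_moves", "body": {
  "motion": [0,0,0,0,0,-0.005,0.04,0,0,0,0,0,-0.01,0.04,0,0,0,0,0,-0.015,0.04,0,0,0,0,0,-0.015,0.04,0,0,0,0,0,-0.02,0.04,0,0,0,0,0,-0.02,0.04,0,0,0,0,0,-0.02,0.04,0,0,0,0,0,-0.015,0.04,0,0,0,0,0,0,0.04,0,0,0,0,0,0,0.04]
}}

```text
time: 18.93
ee_pos: [0.6237, -0.2224, 0.1301]
eef_rot: [1.0, -0.002, 0.0, 0.002]
contact_force: [-0.1, 0.5, -1.1]
gripper_width: 0.05
```

Run:
```python
from h import *
o,im=snap('wrist','w8.png'); c=cam('wrist',o); plan(.649,.0955,.11,-1,10)
hsv=cv2.cvtColor(im,cv2.COLOR_RGB2HSV)
m=cv2.inRange(hsv,(18,170,110),(30,255,255)); m=cv2.morphologyEx(m,cv2.MORPH_CLOSE,np.ones((5,5)))
n,l,s,ce=cv2.connectedComponentsWithStats(m)
for i in range(1,n):
    if s[i,4]>150: print(s[i],ce[i].round(1),ray(c,*ce[i],o['ee_pos'][2]+.01).round(4))
```

```text
at [ 0.6238 -0.2225  0.1301] phi -0.19 tilt [-0.0038  0.001   0.    ] w 0.0502 F [0.9 0.4 0.5] t 18.98
[0, 0, 0.001, 0.0024, -0.0318, 0.002]
[0, 0, 0.001, 0.0024, -0.0318, 0.002]
[0, 0, 0.001, 0.0023, -0.0318, 0.002]
[0, 0, 0.001, 0.0023, -0.0318, 0.002]
[0, 0, 0.001, 0.0022, -0.0318, 0.002]
[0, 0, 0.001, 0.0022, -0.0318, 0.002]
[0, 0, 0.001, 0.0021, -0.0318, 0.002]
[0, 0, 0.001, 0.0021, -0.0318, 0.002]
[0, 0, 0.001, 0.002, -0.0318, 0.002]
[0, 0, 0.001, 0.002, -0.0318, 0.002]
[ 253  212  122  133 8762] [314.8 273.5] [ 0.622  -0.217   0.1401]
```

{"method": "apply_moves", "body": {
  "motion": [0,0,0,0.0025,-0.02,0,0.04,0,0,0,0.0025,-0.034,0,0.04,0,0,0,0.0025,-0.034,0,0.04,0,0,0,0.0025,-0.034,0,0.04,0,0,0,0.0025,-0.034,0,0.04,0,0,0,0.0025,-0.034,0,0.04,0,0,0,0.0025,-0.034,0,0.04,0,0,0,0.0025,-0.034,0,0.04,0,0,0,0.0025,-0.034,0,0.04,0,0,0,0.0025,-0.02,0,0.04]
}}

```text
time: 19.82
ee_pos: [0.6465, 0.0978, 0.1163]
eef_rot: [1.0, -0.007, -0.009, 0.0]
contact_force: [0.3, 0.0, 0.2]
gripper_width: 0.0496
```

```bash
python3 -c "
from h import *
plan(.649,.093,.03,-.2,10)"
```

```text
at [0.6465 0.0978 0.1163] phi -0.78 tilt [-0.0008 -0.0181 -0.    ] w 0.0496 F [0.3 0.  0.2] t 19.82
[0, 0, -0.001, 0.0003, 0.0005, 0.0086]
[0, 0, -0.001, 0.0003, 0.0005, 0.0086]
[0, 0, -0.001, 0.0003, 0.0005, 0.0086]
[0, 0, -0.001, 0.0003, 0.0005, 0.0086]
[0, 0, -0.001, 0.0003, 0.0005, 0.0086]
[0, 0, -0.001, 0.0003, 0.0005, 0.0086]
[0, 0, -0.001, 0.0003, 0.0005, 0.0086]
[0, 0, -0.001, 0.0003, 0.0005, 0.0086]
[0, 0, -0.001, 0.0003, 0.0005, 0.0086]
[0, 0, -0.001, 0.0003, 0.0005, 0.0086]
```

{"method": "apply_moves", "body": {
  "motion": [0,-0.011,0,0.0003,0.0005,0.009,0.04,0,-0.011,0,0.0003,0.0005,0.009,0.04,0,-0.011,0,0.0003,0.0005,0.009,0.04,0,-0.011,0,0.0003,0.0005,0.009,0.04,0,-0.011,0,0.0003,0.0005,0.009,0.04,0,-0.01,0,0.0003,0.0005,0.009,0.04,0,0,0,0.0003,0.0005,0.009,0.04,0,0,0,0.0003,0.0005,0.009,0.04,0,0,0,0.0003,0.0005,0.009,0.04,0,0,0,0,0,0,0.04]
}}

```text
time: 20.65
ee_pos: [0.6416, 0.0919, 0.0218]
eef_rot: [0.999, -0.007, -0.049, -0.0]
contact_force: [0.1, -0.2, -0.1]
gripper_width: 0.0498
```

```bash
python3 -c "
from h import *
plan(.649,.093,.024,-.2,4)"
```

```text
at [0.6416 0.0919 0.0218] phi -0.82 tilt [-0.0004 -0.0978 -0.    ] w 0.0498 F [ 0.1 -0.2 -0.1] t 20.65
[0, 0, -0.003, 0.0018, -0.0003, -0.0005]
[0, 0, -0.003, 0.0018, -0.0003, -0.0005]
[0, 0, -0.003, 0.0018, -0.0003, -0.0005]
[0, 0, -0.003, 0.0018, -0.0003, -0.0005]
```

{"method": "apply_moves", "body": {
  "motion": [0,0.005,0,0.0,0,0,0.07,0,0,0,0,0,0,0.07,0,0,0,0,0,0,0.07,0,0,0,0,0,0,0.07,0,0,0,0,0,-0.01,0.07,0,0,0,0,0,-0.02,0.07,0,0,0,0,0,-0.025,0.07,0,0.04,0,0,0,-0.025,0.07,0,0.04,0,0,0,-0.02,0.07,0,0.01,0,0,0,0,0.07]
}}

```text
time: 21.48
ee_pos: [0.6511, 0.092, 0.1301]
eef_rot: [1.0, -0.007, 0.002, 0.0]
contact_force: [0.3, 0.1, 0.2]
gripper_width: 0.0703
```

Run:
```python
from h import *
o,im=snap('wrist','w9.png'); c=cam('wrist',o); plan(.571,-.345,.125,0,10)
hsv=cv2.cvtColor(im,cv2.COLOR_RGB2HSV)
m=cv2.inRange(hsv,(18,170,110),(30,255,255)); m=cv2.morphologyEx(m,cv2.MORPH_CLOSE,np.ones((5,5)))
n,l,s,ce=cv2.connectedComponentsWithStats(m)
for i in range(1,n):
    if s[i,4]>150: print(s[i],ce[i].round(1),ray(c,*ce[i],.027).round(4))
```

```text
at [0.6504 0.092  0.1283] phi -0.79 tilt [-0.0007  0.0009  0.    ] w 0.0699 F [0.5 0.3 0.2] t 21.53
[0, 0, -0.001, -0.0073, 0.0438, 0.0003]
[0, 0, -0.001, -0.0074, 0.0438, 0.0003]
[0, 0, -0.001, -0.0075, 0.0438, 0.0003]
[0, 0, -0.001, -0.0075, 0.0438, 0.0003]
[0, 0, -0.001, -0.0076, 0.0438, 0.0003]
[0, 0, -0.001, -0.0076, 0.0438, 0.0003]
[0, 0, -0.001, -0.0077, 0.0437, 0.0003]
[0, 0, -0.001, -0.0078, 0.0437, 0.0003]
[0, 0, -0.001, -0.0078, 0.0437, 0.0003]
[0, 0, -0.001, -0.0079, 0.0437, 0.0003]
[ 270  167   68   80 2966] [303.6 205.8] [0.6406 0.0941 0.027 ]
[587 176  32  24 459] [603.  187.5] [0.8736 0.1056 0.027 ]
[ 593  244   47  156 3901] [623.2 346.2] [ 0.931  -0.0455  0.027 ]
```

{"method": "apply_moves", "body": {
  "motion": [0,0,0,-0.007,0.03,0,0.078,0,0,0,-0.0075,0.04,0,0.078,0,0,0,-0.0075,0.04,0,0.078,0,0,0,-0.0075,0.04,0,0.078,0,0,0,-0.0075,0.04,0,0.078,0,0,0,-0.0075,0.04,0,0.078,0,0,0,-0.0075,0.04,0,0.078,0,0,0,-0.0075,0.04,0,0.078,0,0,0,-0.0075,0.04,0,0.078,0,0,0,-0.0075,0.04,0,0.078]
}}

```text
time: 22.37
ee_pos: [0.5669, -0.2994, 0.1214]
eef_rot: [1.0, 0.0, -0.007, -0.004]
contact_force: [0.8, 0.5, -0.5]
gripper_width: 0.0778
```

{"method": "apply_moves", "body": {
  "motion": [0,0,0,-0.002,0.015,0,0.078,0,0,0,0,0.01,0,0.078,0,0,0,0,0,0,0.078,0,0,0,0,0,0,0.078,0,0,0,0,0,0,0.078,0,0,0,0,0,0,0.078,0,0,0,0,0,0,0.078,0,0,0,0,0,0,0.078,0,0,0,0,0,0,0.078,0,0,0,0,0,0,0.078]
}}

```text
time: 23.2
ee_pos: [0.5636, -0.325, 0.1175]
eef_rot: [1.0, -0.0, -0.011, -0.007]
contact_force: [0.4, 0.7, 0.0]
gripper_width: 0.0781
```

Run:
```python
from h import *
o,im=snap('wrist','w10.png'); c=cam('wrist',o); 
hsv=cv2.cvtColor(im,cv2.COLOR_RGB2HSV)
m=cv2.inRange(hsv,(60,120,30),(85,255,255)); n,l,s,ce=cv2.connectedComponentsWithStats(m)
for i in range(1,n):
    if s[i,4]>150: print('green',s[i],ce[i].round(1),ray(c,*ce[i],.026).round(4))
plan(.571,-.345,.01,0,10)
```

```text
green [ 291  207   70   68 3502] [325.9 240.7] [ 0.5682 -0.3462  0.026 ]
at [ 0.5636 -0.325   0.1176] phi -0.02 tilt [ 0.0145 -0.0216  0.0002] w 0.078 F [ 0.1 -0.1  0.1] t 23.25
[0, 0, -0.0, 0.0007, 0.002, 0.0108]
x 10
```

{"method": "apply_moves", "body": {
  "motion": [-0.007,0.011,0,0.0008,0.003,0,0.08,-0.007,0.011,0,0.0008,0.003,0.01,0.08,0,0,0,0.0008,0.003,0.014,0.08,0,0,0,0.0008,0.003,0.014,0.08,0,0,0,0.0008,0.003,0.014,0.08,0,0,0,0.0008,0.003,0.014,0.08,0,0,0,0.0006,0.003,0.014,0.08,0,0,0,0,0.001,0.01,0.08,0,0,0,0,0,0,0.08,0,0,0,0,0,0,0.08]
}}

```text
time: 24.08
ee_pos: [0.5704, -0.3503, 0.0258]
eef_rot: [1.0, -0.001, 0.005, 0.003]
contact_force: [-0.8, -0.1, -0.1]
gripper_width: 0.08
```

```bash
python3 -c "
from h import *
plan(.569,-.346,.005,0,5)"
```

```text
at [ 0.5704 -0.3503  0.0258] phi -0.06 tilt [-0.0065  0.0095  0.    ] w 0.08 F [-0.8 -0.1 -0.1] t 24.08
[0, 0, -0.0, -0.0003, -0.0009, 0.0042]
x 5
```

{"method": "apply_moves", "body": {
  "motion": [0.003,-0.005,0,-0.0003,-0.001,0.005,0.08,0.003,-0.004,0,-0.0003,-0.001,0.005,0.08,0,0,0,-0.0003,-0.001,0.005,0.08,0,0,0,-0.0003,-0.001,0.005,0.08,0,0,0,0,0,0,0.045,0,0,0,0,0,0,0.045,0,0,0,0,0,0,0.045,0,0,0,0,0,0,0.045,0,0,0,0,0,0,0.045,0,0,0,0,0,0,0.045]
}}

```text
time: 24.92
ee_pos: [0.5706, -0.3463, 0.0076]
eef_rot: [1.0, -0.0, 0.002, 0.002]
contact_force: [-0.2, -0.4, -1.0]
gripper_width: 0.0534
```

{"method": "apply_moves", "body": {
  "motion": [0,0,0,0,0,0,0.045,0,0,0,0,0,0,0.045,0,0,0,0,0,-0.01,0.045,0,0,0,0,0,-0.02,0.045,0,0,0,0,0,-0.02,0.045,0,0,0,0,0,-0.02,0.045,0,0,0,0,0,-0.02,0.045,0,0,0,0,0,-0.02,0.045,0,0,0,0,0,0,0.045,0,0,0,0,0,0,0.045]
}}

```text
time: 25.75
ee_pos: [0.5695, -0.3456, 0.1257]
eef_rot: [1.0, -0.0, 0.002, 0.001]
contact_force: [0.3, -0.0, -1.2]
gripper_width: 0.0534
```

Run:
```python
from h import *
o,im=snap('wrist','w11.png'); c=cam('wrist',o); 
hsv=cv2.cvtColor(im,cv2.COLOR_RGB2HSV)
m=cv2.inRange(hsv,(60,120,30),(85,255,255)); n,l,s,ce=cv2.connectedComponentsWithStats(m)
for i in range(1,n):
    if s[i,4]>150: print('green',s[i],ce[i].round(1),ray(c,*ce[i],o['ee_pos'][2]+.02).round(4))
plan(.645,-.0085,.12,0,10)
```

```text
green [  255   234   122   116 10747] [315.5 291.6] [ 0.568  -0.3431  0.1457]
at [ 0.5697 -0.3457  0.1259] phi -0.02 tilt [-0.0035  0.0038  0.    ] w 0.0538 F [ 0.5 -0.1  0.3] t 25.8
[0, 0, -0.0, 0.0075, -0.0337, 0.0006]
x 10
```

{"method": "apply_moves", "body": {
  "motion": [0,0,0,0.0075,-0.025,0,0.045,0,0,0,0.0075,-0.036,0,0.045,0,0,0,0.0075,-0.036,0,0.045,0,0,0,0.0075,-0.036,0,0.045,0,0,0,0.0075,-0.036,0,0.045,0,0,0,0.0075,-0.036,0,0.045,0,0,0,0.0075,-0.036,0,0.045,0,0,0,0.0075,-0.036,0,0.045,0,0,0,0.0075,-0.03,0,0.045,0,0,0,0.0075,-0.02,0,0.045]
}}

```text
time: 26.63
ee_pos: [0.6425, -0.0089, 0.1126]
eef_rot: [1.0, -0.005, -0.007, -0.001]
contact_force: [0.5, -0.9, -0.9]
gripper_width: 0.0539
```

```bash
python3 -c "
from h import *
plan(.648,-.0085,.033,0,9)"
```

```text
at [ 0.6425 -0.0089  0.1126] phi -0.61 tilt [ 0.0025 -0.0141  0.    ] w 0.0539 F [ 0.5 -0.9 -0.9] t 26.63
[0, 0, -0.001, 0.0006, -0.0001, 0.0088]
[0, 0, -0.001, 0.0006, -0.0, 0.0088]
[0, 0, -0.001, 0.0006, -0.0, 0.0088]
[0, 0, -0.001, 0.0006, -0.0, 0.0088]
[0, 0, -0.001, 0.0006, -0.0, 0.0088]
[0, 0, -0.001, 0.0006, -0.0, 0.0088]
[0, 0, -0.001, 0.0006, -0.0, 0.0088]
[0, 0, -0.001, 0.0006, -0.0, 0.0088]
[0, 0, -0.001, 0.0006, -0.0, 0.0088]
```

{"method": "apply_moves", "body": {
  "motion": [0,-0.01,0,0.001,0,0.009,0.045,0,-0.01,0,0.001,0,0.009,0.045,0,-0.01,0,0.001,0,0.009,0.045,0,-0.01,0,0.001,0,0.009,0.045,0,-0.01,0,0.001,0,0.009,0.045,0,-0.01,0,0.001,0,0.009,0.045,0,0,0,0.001,0,0.009,0.045,0,0,0,0.001,0,0.008,0.045,0,0,0,0,0,0,0.045,0,0,0,0,0,0,0.045]
}}

```text
time: 27.47
ee_pos: [0.6456, -0.0082, 0.0297]
eef_rot: [0.999, -0.005, -0.043, -0.003]
contact_force: [-1.4, 2.6, 7.8]
gripper_width: 0.0534
```

```bash
python3 -c "
from h import *
plan(.648,-.0085,.0305,0,4)"
```

```text
at [ 0.6456 -0.0082  0.0297] phi -0.61 tilt [ 0.005  -0.0866  0.0002] w 0.0534 F [-1.4  2.6  7.8] t 27.47
[0, 0, -0.003, 0.0006, 0.0001, -0.0002]
[0, 0, -0.003, 0.0006, 0.0001, -0.0002]
[0, 0, -0.003, 0.0006, 0.0001, -0.0002]
[0, 0, -0.003, 0.0006, 0.0001, -0.0002]
```

Seated on the floor (7.8 N up). Release and rise.

{"method": "apply_moves", "body": {
  "motion": [0,0,0,0,0,-0.001,0.045,0,0,0,0,0,0,0.075,0,0,0,0,0,0,0.075,0,0,0,0,0,0,0.075,0,0,0,0,0,0,0.075,0,0,0,0,0,-0.01,0.075,0,0,0,0,0,-0.02,0.075,0,0,0,0,0,-0.025,0.075,0,0.04,0,0,0,-0.025,0.075,0,0.04,0,0,0,-0.03,0.075]
}}

```text
time: 28.3
ee_pos: [0.6525, -0.0096, 0.1387]
eef_rot: [1.0, -0.006, -0.009, -0.004]
contact_force: [-0.1, -0.6, 0.1]
gripper_width: 0.075
```

{"method": "apply_moves", "body": {
  "motion": [0,0,0,0,0,-0.02,0.075,0,0,0,0,0,-0.02,0.075,0,0,0,0,0.03,0,0.075,0,0,0,-0.02,0.03,0,0.075,0,0,0,-0.02,0.03,0,0.075,0,0,0,-0.02,0.03,0,0.075,0,0,0,-0.02,0.02,0,0.075,0,0,0,0,0.01,0,0.075,0,0,0,0,0,0,0.075,0,0,0,0,0,0,0.075]
}}

```text
time: 29.13
ee_pos: [0.5708, -0.1642, 0.198]
eef_rot: [1.0, -0.004, 0.005, -0.0]
contact_force: [0.1, 0.0, 0.1]
gripper_width: 0.0748
```

Run:
```python
from h import *
o,im=snap('wrist','w12.png'); c=cam('wrist',o); plan(.6,-.1,.15,0,10)
hsv=cv2.cvtColor(im,cv2.COLOR_RGB2HSV)
for nm,lo,hi,z in(('green',(60,120,30),(85,255,255),.047),('brass',(18,170,110),(30,255,255),.027)):
    n,l,s,ce=cv2.connectedComponentsWithStats(cv2.morphologyEx(cv2.inRange(hsv,lo,hi),cv2.MORPH_CLOSE,np.ones((5,5))))
    for i in range(1,n):
        if s[i,4]>150: print(nm,s[i],ce[i].round(1),ray(c,*ce[i],z).round(4))
_,S=snap('scene','s12.png');_,D=snap('side','d12.png')
M=np.zeros((600,800,3),np.uint8)
M[:390,:402]=cv2.resize(S[135:265,305:439],None,fx=3,fy=3,interpolation=cv2.INTER_CUBIC)
M[:250,410:800]=cv2.resize(im,(390,250),interpolation=cv2.INTER_AREA)
M[260:540,410:794]=cv2.resize(S[140:175,367:415],None,fx=8,fy=8,interpolation=cv2.INTER_CUBIC)
M[395:600,:400]=cv2.resize(D,(400,205),interpolation=cv2.INTER_AREA) if 0 else cv2.resize(D[165:235,210:346],(400,205),interpolation=cv2.INTER_CUBIC)
cv2.imwrite('pics/m12.png',M[:,:,::-1])
```

```text
at [ 0.5711 -0.1639  0.198 ] phi -0.47 tilt [-0.0001  0.0093  0.    ] w 0.0752 F [ 1.4 -0.1 -1. ] t 29.18
[0, 0, -0.001, 0.0028, -0.0064, 0.0048]
x 10
green [ 373    0   70   46 2416] [405.9  20.4] [ 0.6441 -0.0227  0.047 ]
brass [403   0  15  14 168] [409.7   5.8] [ 0.6517 -0.0075  0.027 ]
brass [ 601  319   39   81 1269] [628.6 373.2] [ 0.9507 -0.4019  0.027 ]
```

View pics/m12.png

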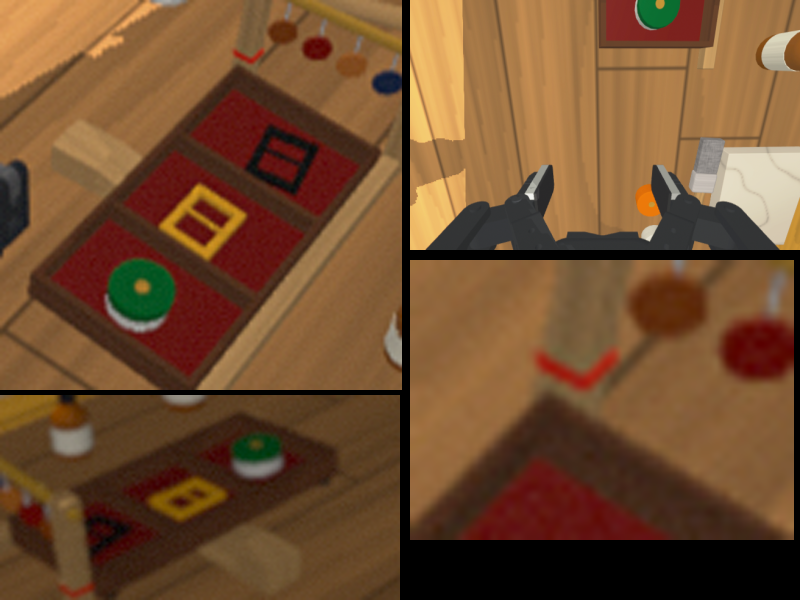

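Final picture: brass buckle flat in the middle compartment, green tin upright in the right one, black buckle in the left, wedge under the edge. One numeric cross-check of tape versus edge with the scene camera.

Run:
```python
from f5 import *
from tape import redc, model
s=cam('scene'); sd=cam('side')
A0=proj(s,tray(r,[-.08,.16,.04])); B0=proj(s,rz(.0145)@[.01,-.01,0]+q)
print('pred corner',A0,'tape',B0,'diff',B0-A0,'meas corner [383.85 156.2] diff [3.96 -1.5]')
import itertools
ims={n:cv2.imread('pics/'+f)[:,:,::-1] for n,f in(('scene','s12.png'),('side','d12.png'))}
a=redc(ims['scene'],388,154,6)[:2]; b=redc(ims['side'],236,231,6)[:2]; print(a,b)
# joint post fit: wrist + scene + side
F=lambda p:np.r_[g(p),2*(model(s,p,[(1,0,0),(0,-1,0)])-a),2*(model(sd,p,[(-1,0,0),(0,1,0)])-b)]
p=least_squares(F,q,loss='soft_l1').x; print('joint post',p.round(4),F(p)[-4:].round(2))
```

```text
tray [ 0.7277  0.0953 -0.0036  0.0832] [-0.01 -0.    0.1  -0.08 -0.09  0.08]
edgeL [0.5756 0.2559 0.0529] edgeR [ 0.5745 -0.0641  0.0529]
post [0.5706 0.2801 0.0511] [-0.48 -0.14  0.77  0.12 -0.33 -0.17  0.89  0.08 -1.05  0.61  0.11 -0.55]
heel (array([0.50817432, 0.09984125, 0.03395779]), [[0.6, -0.5], [0.0, -0.2], [-0.5, 0.5], [-0.0, 0.4]])
pred corner [383.78759187 156.84318424] tape [388.84043108 155.99747532] diff [ 5.05283921 -0.84570892] meas corner [383.85 156.2] diff [3.96 -1.5]
(np.float64(387.510595358224), np.float64(153.40262361251263)) (np.float64(236.55555555555554), np.float64(231.59595959595958))
joint post [0.5702 0.2801 0.0513] [-0.76  1.76 -0.45 -0.83]
```

```bash
python3 -c "
from plant import ticket
print(ticket.hand_in())"
```

```text
the job is handed in; nothing more can be done
None
```

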